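# Hold the set-screw collar on the shaft flat

### The arm

A 6-joint arm with a two-finger parallel gripper is mounted at the origin on the work surface. World frame = base frame: x ahead of the robot, y to its left, z up, the work surface at z = 0. Lengths are in m, angles in rad, forces in N, time in s.
With the tool pointing down it reaches from about 0.425 to 0.95 m from the base axis. Payload 14.7 kg.
Tool frame: the origin (TCP) lies on the centre line of the jaws, within the pads' length; the fingertips stand 14 mm ahead of it and the grasp point (between the pads) lies 5 mm behind it; y points along the fingers, x is the direction in which the jaws open and shut, and the axes are right-handed (so a half turn about y gives the same grasp; the last joint's range is limited). The gripper opens to 85 mm and grips with 20 to 120 N. Pads are 22 mm wide; open, the fingers measure 114 mm over their backs; the gripper's body (76 mm by 85 mm) begins 54 mm behind the grasp point. The pads swing forward as they close: fully open they stand 13 mm farther back than shut.
Start: joints at [-1.319, 0.48, 1.596, -0, 1.065, -0.047], TCP at [0.191, -0.621, 0.222] pointing down, gripper open.
Joint ranges: [-2.75, 2.75], [-0.82, 2.05], [0.23, 2.67], [-1.56, 4.7], [0.09, 2.69], [-2.92, 2.92]. Speed limits (rad/s): [1.89, 1.89, 2.39, 3.01, 3.01, 3.01].

### API

Orientations are given as a rotation vector (axis times angle).
In Python, from workcell import robot gives the robot as it stands.
- The arm moves only by the shell command python3 -m crank 'ROWS' [FORCE]. ROWS is JSON, a list of rows, each a list of 3 entries, a list of its own where there are three numbers: the turn, a rotation vector about the tool's x, y, z in rad, then the shift along the tool's x, y, z in m, then the finger opening in m, from 0 to 0.0854. In form: [[[rx, ry, rz], [x, y, z], fingers], ...]. A call has 1 to 12 rows; each row is the pose to reach, as a shift and turn from the pose measured when the call began, along the tool's axes at that moment; what a row does not reach only later rows make up. A row lasts 1/8 s, in which the tool goes at most 62.5 mm and 10.7 degrees, less where a joint would pass 70% of its speed; a pose out of reach is approached as far as the arm can. A call with a gripper value outside its range is refused whole. The fingers move at their own pace and stop on an object; FORCE is the grip in N (left out, the last holds). Time passes only in rows, so rows that repeat a pose let the fingers close. It gives the time, the measured TCP pose, the force and the opening at its end, in the units of the state.
- robot.state(): the state, without advancing time (a new reading comes with each control period).
- robot.grab_frame(name): name is "scene" or "side" or "wrist"; returns a dict with "color" (400x640x3 uint8, red, green, blue), "K" (3x3 intrinsics, pixels), "dist_coeffs" ([k1, k2, p1, p2, k3] as OpenCV has them; the pictures are not rectified), "rvec" (rotation vector, rad) and "tvec" (3), from world to camera coordinates, as OpenCV has them; the wrist camera has in their place "mount" (4x4, takes a point from camera to tool coordinates, whose origin is the TCP and whose axes are the tool frame's). Camera axes: x right, y down, z forward; pixel columns grow to the right and rows downward; lengths in m; the calibration is good to about 2 mm. A picture is of the moment at which its call begins: read the wrist's pose just before it. There is no depth.
- robot.sign_off(): hands the job in, once; it reports no verdict.
The state is a dict: "time": time; "qpos": joint angles; "joint_velocities": joint speeds; "tau": joint torques, N m; "eef_pos": TCP position; "tcp_rot": TCP orientation; "ft_force": force on the tool from outside, world axes, zero at the start; "torque": the same for the moment, N m; "grip_width": opening from 0.0 (shut) to 1.0 (fully open).
Only numpy, scipy, OpenCV 4.12 (cv2) and the standard library are available. Lean on these libraries where they do the work, as an engineer would, in place of code of your own. Each camera call takes 0.05 s, during which the arm holds its last target.

### The job

On the mixer drive, pinch the upright shaft with one finger on its flat and turn it until the flat faces the index bar on top of the drive, then let go. Then take the square collar with the thumbscrew out of the parts tray, slide it down over the shaft with its screw over the flat, and finish while still holding it there level in the fingers, about half-way along the flat and hanging from the fingers alone, so that the screw can be tightened. Keep the flat facing the index bar, and leave the flask, the jar and the wash bottle standing where they are.

Things in the scene. Friction and masses are not known exactly. Their poses are not given: they have to be found in the camera images.
- drive: Fixed white mixer drive, a box 150 mm (x) by 160 mm (y), its flat top 70 mm above the bench. Origin: on the bench under the box's centre; the shaft stands upright on its z axis. Its x axis points, level, from the shaft to the index bar.
- shaft_top (a point): Centre of the top end of the upright steel shaft, 150 mm above the bench, on the drive's z axis. The shaft is 20 mm in diameter; its upper 45 mm (105 to 150 mm above the bench) has one flat that runs out at the top end: a D in section, 16 mm from the flat to the round back, 20 mm across the other way. The end has a 1.5 mm chamfer.
- index (a point): Centre of the top of the index bar, a dark steel bar fixed to the top of the drive, 34 mm long, 10 mm wide and 12 mm high, that points at the shaft. Its centre is 53 mm from the shaft's axis; its top is 82 mm above the bench. Does not move against the drive.
- flat (a point): The ground flat of the shaft, a face 14.5 mm wide and 43 mm high. Origin: the middle of the face, 6 mm out from the shaft's axis and 127 mm above the bench. Its x axis points level out of the flat, away from the shaft's axis; z up. It turns with the shaft.
- shaft (a joint): Turn of the shaft about its vertical axis, rad, anticlockwise from above positive; 0 when the flat faces the index bar squarely. Starts between 0.5 and 1.4. It turns stiffly (about 0.06 N m of friction, no spring), is free from -3 to 3 and stays where it is left.
- collar_mid (a point): Centre (half-way up, on the bore's axis) of the loose steel collar, about 130 g: a square block 38 by 38 mm, 18 mm high, lying flat in the tray, with an upright through bore 23 mm in diameter. The x axis points from the bore to the thumbscrew, z up. The faces to grip are those at +y and -y, 38 mm apart.
- screw (a point): Centre of the collar's thumbscrew head (12 mm in diameter, 8 mm long, axis level), 29 mm from the bore's axis along the collar's x; it ends at 33 mm. The screw's tip, 4 mm wide, stands into the bore at half height to 8 mm from the bore's axis: the collar goes over the D part only with the screw over the flat (to about 20 degrees askew), and not below the flat.
- tray: Fixed white open parts tray, 290 by 290 mm, walls 4 mm thick and 34 mm high, floor 4 mm thick. Origin: centre of its underside. Four parts lie in it, one in each quarter, about 65 mm from its centre lines, in varying places: the collar, an equal square block without a screw, a round brass bush (36 mm) and a small aluminium clamp block with a wing screw.
- flask: Conical glass flask, bystander, 84 mm wide, 122 mm high, standing on the bench. Origin: centre of its underside.
- jar: White plastic jar, bystander, 60 mm wide, 90 mm high. Origin: centre of its underside.
- wash_bottle: White plastic wash bottle, bystander, 64 mm wide, 150 mm high. Origin: centre of its underside.
Mind the look-alikes: they are no part of the job. What is shaped like the part that bears collar_mid but purple or turquoise is not meant.

How it is judged:
By the outcome, as a careful person would: the job done as asked, in the order asked, and still so for the second after the job is handed in, while the arm keeps its last pose, push and grip.
It also fails if it takes over 64 s, if anything falls off the work surface, if the arm or the gripper's body presses on something with over 40 N, if the wrist force passes 120 N, or if a joint passes its speed limit or range.

## Working session

There is one attempt and no reset: what is moved stays moved. The work goes in short steps, Python scripts to look and compute and a shell command to move; the robot and the scene stay as the last step left them, time stands still between calls to the robot, and variables do not carry over. Pictures are saved under pics/ and viewed, and the job is handed in when it is done.

```bash
ls; mkdir -p pics; cat > h.py <<'E'
import numpy as np, cv2
from scipy.spatial.transform import Rotation as R
from workcell import robot
def grab(name, fn=None):
    s=robot.state(); f=robot.grab_frame(name)
    if fn: cv2.imwrite('pics/'+fn, f['color'][:,:,::-1])
    np.save('/tmp/%s.npy'%(fn or name), dict(f=f,s=s), allow_pickle=True)
    return f,s
def load(fn): 
    d=np.load('/tmp/%s.npy'%fn,allow_pickle=True).item(); return d['f'],d['s']
def cam(f,s):
    if 'mount' in f:
        T=np.eye(4);T[:3,:3]=R.from_rotvec(s['tcp_rot']).as_matrix();T[:3,3]=s['eef_pos']
        W=T@np.array(f['mount']); return W[:3,:3],W[:3,3]
    Rm=R.from_rotvec(np.ravel(f['rvec'])).as_matrix(); return Rm.T, -Rm.T@np.ravel(f['tvec'])
def ray(f,s,u,v):
    p=cv2.undistortPoints(np.array([[[u,v]]],float),np.array(f['K']),np.array(f['dist_coeffs'])).ravel()
    Rw,c=cam(f,s); return c,Rw@np.array([p[0],p[1],1])
def atz(fn,u,v,z):
    f,s=load(fn); c,d=ray(f,s,u,v); return c+d*(z-c[2])/d[2]
def proj(fn,P):
    f,s=load(fn); Rw,c=cam(f,s); P=np.atleast_2d(P)
    rv=R.from_matrix(Rw.T).as_rotvec(); tv=-Rw.T@c
    return cv2.projectPoints(P.astype(float),rv,tv,np.array(f['K']),np.array(f['dist_coeffs']))[0][:,0]
def tri(obs):
    A=np.zeros((3,3));b=np.zeros(3)
    for fn,u,v in obs:
        f,s=load(fn);c,d=ray(f,s,u,v);d/=np.linalg.norm(d);M=np.eye(3)-np.outer(d,d);A+=M;b+=M@c
    return np.linalg.solve(A,b)
def crop(fn,x0,y0,x1,y1,k,out):
    im=cv2.imread('pics/'+fn)[y0:y1,x0:x1]; cv2.imwrite('pics/'+out,cv2.resize(im,None,fx=k,fy=k,interpolation=cv2.INTER_CUBIC))
E
python3 - <<'E'
from h import *
for n in ['scene','side','wrist']:
    f,s=grab(n,n+'0.png'); print(n,cam(f,s)[1],f['K'][0][0])
print(s)
E
```

```text
pics
scene [ 1.59391655 -0.02924347  0.81212289] 464.8584808713634
side [-0.00580382  0.77438546  0.84564874] 499.69963415574057
wrist [ 0.26005778 -0.60084883  0.37279224] 353.6784260714026
{'time': 0.1, 'qpos': array([-1.31860279e+00,  4.80752262e-01,  1.59677596e+00,  3.44359218e-05,
        1.06510084e+00, -4.66092679e-02]), 'joint_velocities': array([-1.21229503e-03, -2.55528964e-03,  5.62852941e-05, -2.56365880e-04,
       -4.94876250e-04, -2.78910137e-04]), 'tau': array([ 6.40500621e-04, -9.52258229e+01, -4.31039321e+01,  3.80833421e-05,
        5.26422373e-03, -2.18334321e-06]), 'eef_pos': array([ 0.19128084, -0.62084496,  0.22116053]), 'tcp_rot': array([-1.33516172,  0.98688725, -0.98558357]), 'ft_force': array([-0.15216365,  0.43911593, -0.1630452 ]), 'torque': array([ 0.02202852, -0.03703282, -0.04994239]), 'grip_width': 0.9996162913692542}
```

View pics/scene0.png

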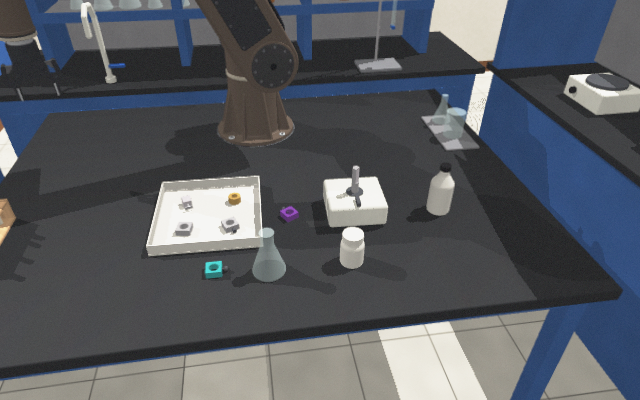

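View pics/side0.png

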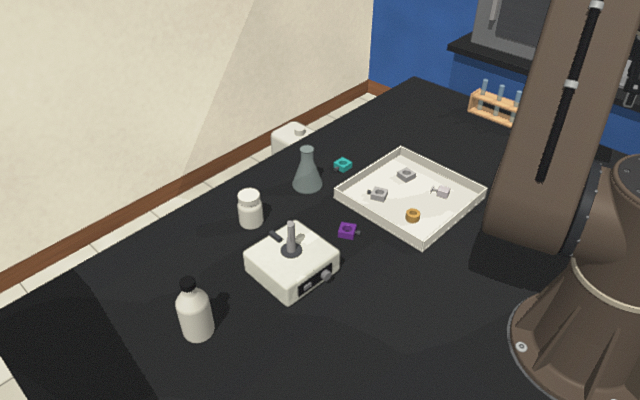

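View pics/wrist0.png

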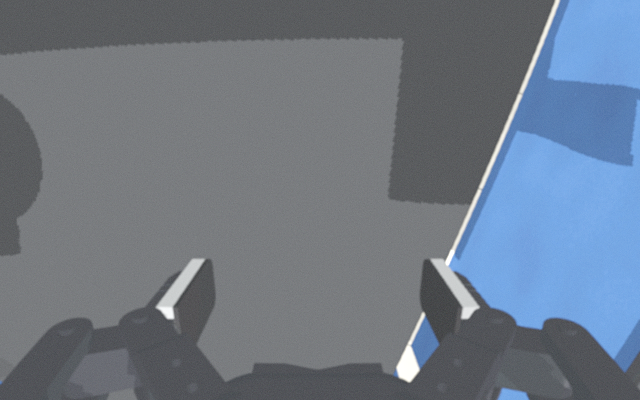

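```bash
python3 - <<'E'
from h import *
s=robot.state(); print(R.from_rotvec(s['tcp_rot']).as_matrix().round(3)); f,_=load('wrist0.png'); print(np.array(f['mount']).round(3))
E
```

```text
[[ 0.294 -0.     0.956]
 [-0.956  0.001  0.294]
 [-0.001 -1.     0.   ]]
[[ 1.    -0.     0.     0.001]
 [-0.    -0.283  0.959 -0.152]
 [-0.    -0.959 -0.283  0.072]
 [ 0.     0.     0.     1.   ]]
```

```bash
python3 - <<'E'
from h import *
crop('scene0.png',300,150,400,260,6,'s_drive.png')
crop('side0.png',225,205,355,305,6,'d_drive.png')
crop('scene0.png',145,170,305,285,5,'s_tray.png')
crop('side0.png',325,140,495,255,4,'d_tray.png')
E
```

```text
(no output)
```

View pics/s_drive.png

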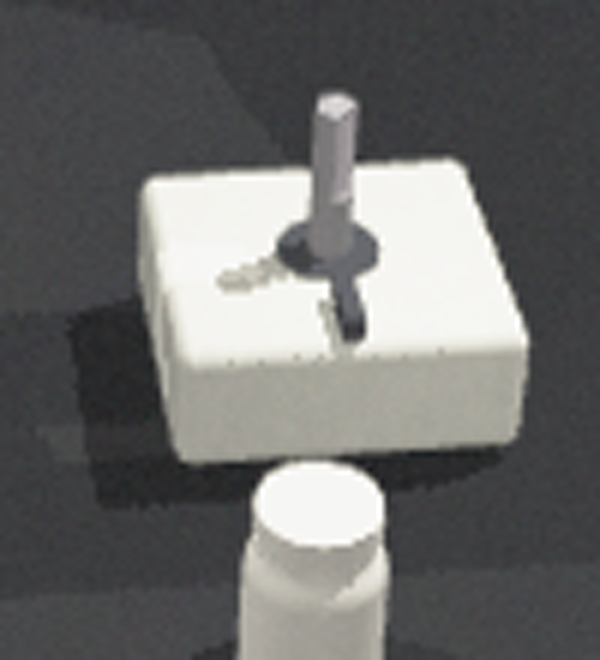

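View pics/d_drive.png

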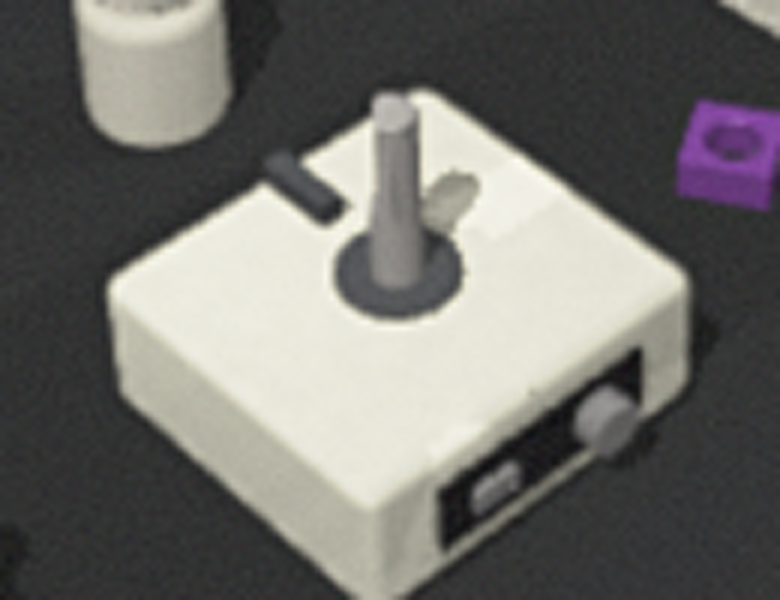

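View pics/s_tray.png

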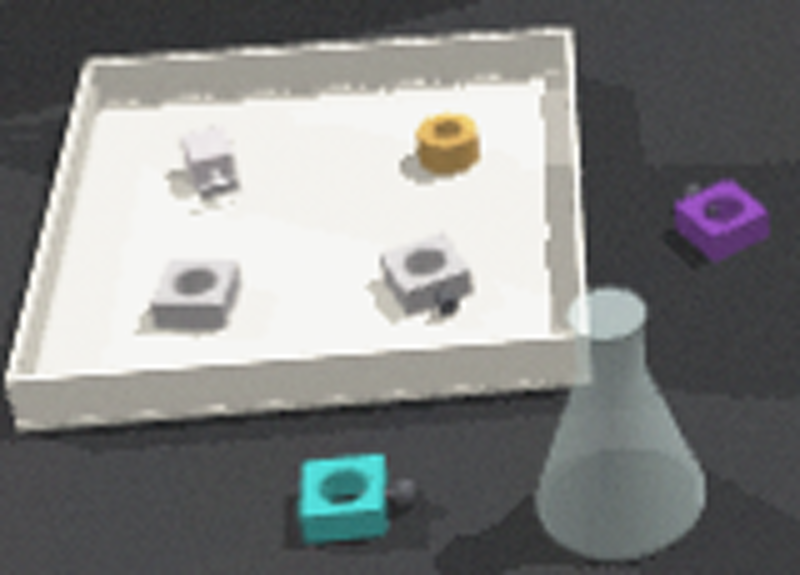

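View pics/d_tray.png

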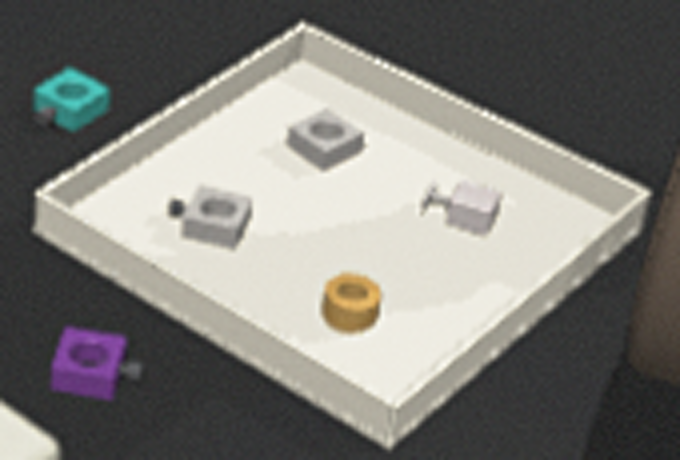

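```bash
python3 - <<'E'
from h import *
S,D='scene0.png','side0.png'
sc=lambda u,v:(300+u/6-.4,150+v/6-.4); dc=lambda u,v:(225+u/6-.4,205+v/6-.4)
st=lambda u,v:(145+u/5-.4,170+v/5-.4); dt=lambda u,v:(325+u/4-.4,140+v/4-.4)
P=lambda *a:print(*[np.array(x).round(4) for x in a])
print('shafttop');P(tri([(S,*sc(337,103)),(D,*dc(396,107))]),atz(S,*sc(337,103),.15),atz(D,*dc(396,107),.15))
print('idx far'); P(atz(S,*sc(353,322),.082),atz(D,*dc(281,157),.082))
print('idx near'); P(atz(D,*dc(330,207),.082),atz(S,*sc(342,272),.082))
print('drive corners side');
for c in [(425,90),(690,275),(108,285),(375,505)]: P(atz(D,*dc(*c),.07))
print('scene corners')
for c in [(148,178),(462,160),(528,345),(180,362)]: P(atz(S,*sc(*c),.07))
print('collar bore top z .022'); P(atz(S,*st(427,261),.022),atz(D,*dt(220,208),.022))
print('screw z .013'); P(atz(S,*st(447,302),.013),atz(D,*dt(177,209),.013))
print('bystanders: flask, jar, bottle tops'); P(atz(S,267,233,.122),atz(D,307,149,.122)); P(atz(S,353,233,.09),atz(D,249,191,.09)); P(atz(S,446,167,.15),atz(D,187,283,.15))
print('tray'); 
for c in [(90,62),(572,30),(585,335),(10,380)]: P(atz(S,*st(*c),.034))
E
```

```text
shafttop
[0.5645 0.2458 0.1501] [0.5656 0.2468 0.15  ] [0.5644 0.2444 0.15  ]
idx far
[0.6379 0.2409 0.082 ] [0.6316 0.2417 0.082 ]
idx near
[0.5987 0.2478 0.082 ] [0.6002 0.2448 0.082 ]
drive corners side
[0.6287 0.1688 0.07  ]
[0.4867 0.1748 0.07  ]
[0.6375 0.3227 0.07  ]
[0.4927 0.3288 0.07  ]
scene corners
[0.4935 0.175  0.07  ]
[0.5015 0.3281 0.07  ]
[0.6507 0.3177 0.07  ]
[0.6393 0.1636 0.07  ]
collar bore top z .022
[ 0.5882 -0.1001  0.022 ] [ 0.5836 -0.1007  0.022 ]
screw z .013
[ 0.6138 -0.0907  0.013 ] [ 0.6105 -0.0897  0.013 ]
bystanders: flask, jar, bottle tops
[ 0.77   -0.0077  0.122 ] [ 0.7609 -0.0083  0.122 ]
[0.7634 0.1973 0.09  ] [0.7699 0.1874 0.09  ]
[0.6041 0.4838 0.15  ] [0.5848 0.491  0.15  ]
tray
[ 0.3806 -0.2957  0.034 ]
[ 0.3895 -0.0089  0.034 ]
[ 0.677  -0.0197  0.034 ]
[ 0.667  -0.3052  0.034 ]
```

The collar with the screw is the steel block at scene (230,223). The plain block at (184,228) has no screw, and the purple (289,213) and turquoise (214,269) ones are the wrong colour. The brass bush and wing-screw clamp are at (235,198) and (187,202). I'll pass over the tray for a confirming wrist view, then go on to the drive.

```bash
python3 -m crank '[[[0,0,0],[-0.035,0.0,0.047],0.0854],[[0,0,0],[-0.07,0.0,0.094],0.0854],[[0,0,0],[-0.105,0.0,0.141],0.0854],[[0,0,0],[-0.14,0.01,0.188],0.0854],[[0,0,0],[-0.175,0.01,0.235],0.0854],[[0,0,0],[-0.21,0.01,0.282],0.0854],[[0,0,0],[-0.245,0.01,0.329],0.0854],[[0,0,0],[-0.28,0.01,0.376],0.0854],[[0,0,0],[-0.315,0.01,0.423],0.0854],[[0,0,0],[-0.35,0.01,0.47],0.0854],[[0,0,0],[-0.385,0.01,0.52],0.0854],[[0,0,0],[-0.385,0.01,0.52],0.0854]]'
python3 - <<'E'
from h import *
f,s=grab('wrist','w1.png'); print(s['eef_pos'],R.from_rotvec(s['tcp_rot']).as_matrix().round(3))
E
```

```text
time: 1.65
eef_pos: [0.5769, -0.0965, 0.2113]
tcp_rot: [-1.336, 0.983, -0.983]
ft_force: [0.3, -0.6, -0.4]
grip_width: 1.003
[ 0.57692604 -0.09654089  0.21132689] [[ 0.298  0.     0.954]
 [-0.954  0.001  0.298]
 [-0.001 -1.     0.001]]
```

View pics/w1.png

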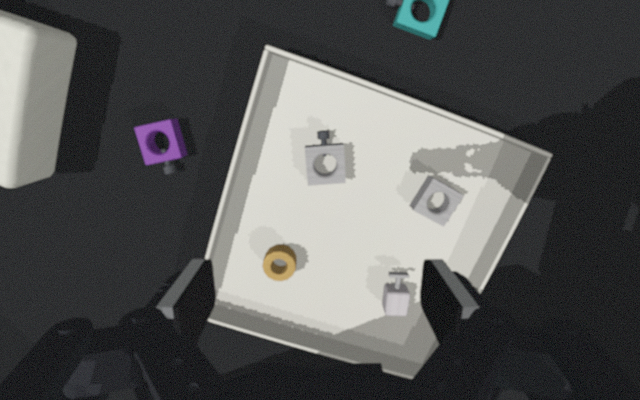

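```bash
python3 - <<'E'
from h import *
crop('w1.png',270,115,370,195,7,'w1c.png')
E
```

```text
(no output)
```

View pics/w1c.png

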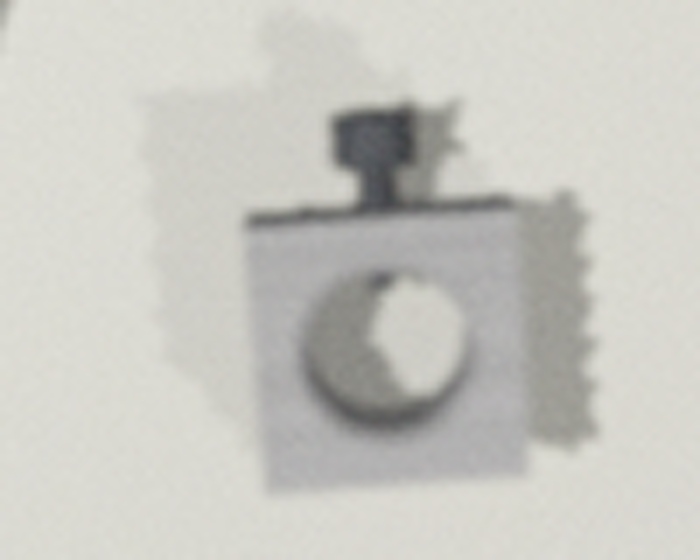

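```bash
python3 - <<'E'
from h import *
c=lambda u,v:(270+u/7-.43,115+v/7-.43)
C=np.array([atz('w1.png',*c(*p),.022) for p in [(247,222),(515,205),(527,473),(268,493)]])
print(C.round(4), C.mean(0).round(4)); 
for i in range(4):
    d=C[(i+1)%4]-C[i]; print(np.linalg.norm(d).round(4), np.degrees(np.arctan2(d[1],d[0])).round(1))
print('screw',atz('w1.png',*c(372,140),.013), 'bore',atz('w1.png',*c(387,347),.022))
E
```

```text
[[ 0.5981 -0.0783  0.022 ]
 [ 0.6113 -0.1128  0.022 ]
 [ 0.576  -0.1264  0.022 ]
 [ 0.5622 -0.0923  0.022 ]] [ 0.5869 -0.1025  0.022 ]
0.0369 -69.0
0.0379 -159.0
0.0368 111.9
0.0385 21.3
screw [ 0.61308366 -0.09177228  0.013     ] bore [ 0.58723372 -0.1020257   0.022     ]
```

Confirmed: a steel square with thumbscrew at wrist crop, corners about 37–38 mm apart, centre (0.587,-0.102), screw pointing at about 21.5°. Next I look from above the drive.

```bash
python3 -m crank '[[[0,0,0],[-0.05,0.0,0.014],0.0854],[[0,0,0],[-0.1,0.0,0.028],0.0854],[[0,0,0],[-0.15,0.0,0.042],0.0854],[[0,0,0],[-0.2,0.0,0.056],0.0854],[[0,0,0],[-0.25,0.0,0.07],0.0854],[[0,0,0],[-0.3,0.0,0.084],0.0854],[[0,0,0],[-0.33,0.01,0.09],0.0854],[[0,0,0],[-0.33,0.01,0.09],0.0854]]'
python3 - <<'E'
from h import *
f,s=grab('wrist','w2.png'); print(s['eef_pos'],R.from_rotvec(s['tcp_rot']).as_matrix().round(3))
crop('w2.png',240,90,420,240,4,'w2c.png')
E
```

```text
time: 2.7
eef_pos: [0.5624, 0.2441, 0.2007]
tcp_rot: [-1.339, 0.985, -0.981]
ft_force: [-0.8, -0.7, -0.6]
grip_width: 1.003
[0.56239046 0.24407601 0.20069354] [[ 0.299 -0.002  0.954]
 [-0.954  0.     0.299]
 [-0.001 -1.    -0.002]]
```

View pics/w2.png

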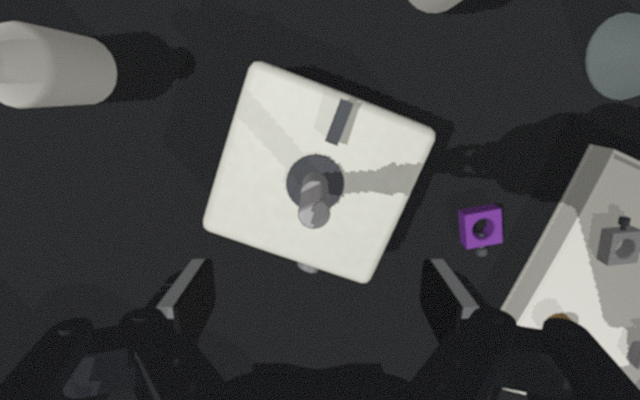

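View pics/w2c.png

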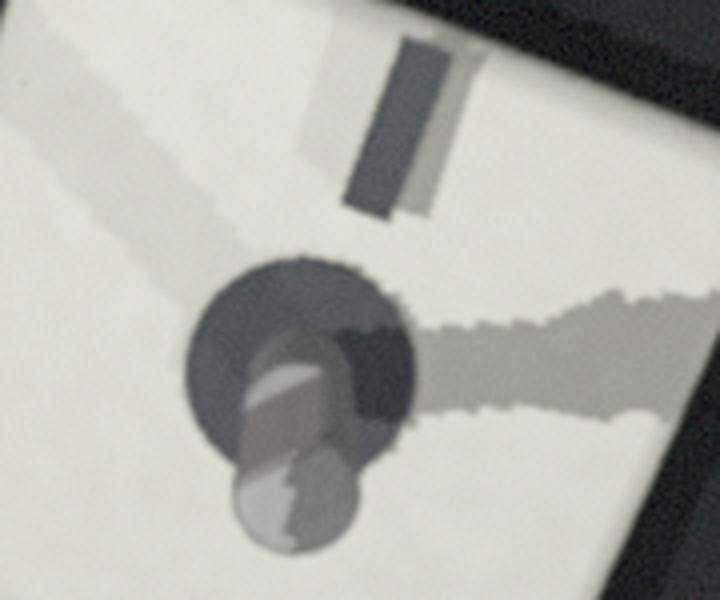

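```bash
python3 - <<'E'
from h import *
c=lambda u,v:(240+u/4-.4,90+v/4-.4)
W='w2.png'
a=lambda u,v,z:atz(W,*c(u,v),z)
for p,q,z in [((243,412),(323,370),.105),((243,473),(330,438),.149)]:
    A,B=a(*p,z),a(*q,z); d=B-A; print(A.round(4),B.round(4),np.linalg.norm(d).round(4),'normal yaw',np.degrees(np.arctan2(d[1],d[0]))+90)
# index corners z .082
I=np.array([a(*p,.082) for p in [(405,38),(452,52),(389,221),(343,203)]]); print(I.round(4)); m=I.mean(0)
d=(I[0]+I[1]-I[2]-I[3])/2; print('idx c',m,'len',np.linalg.norm(d),'yaw',np.degrees(np.arctan2(d[1],d[0])))
print('left/right/bottom edges of top', a(234,498,.1485),a(358,498,.1485),a(296,555,.1485))
print('base collar disc?', a(301,372,.07))
ax=m[:2]-.053*d[:2]/np.linalg.norm(d[:2]); print('axis from index',ax)
# drive corners z=.07
K=np.array([atz(W,*p,.07) for p in [(254,62),(437,133),(367,283),(203,227)]]); print(K.round(4),K.mean(0))
for i in range(4):
    d=K[(i+1)%4]-K[i]; print(np.linalg.norm(d).round(4), np.degrees(np.arctan2(d[1],d[0])).round(1))
E
```

```text
[0.5633 0.2562 0.105 ] [0.575  0.2447 0.105 ] 0.0164 normal yaw 45.759311516369266
[0.5662 0.2549 0.149 ] [0.5754 0.2441 0.149 ] 0.0142 normal yaw 40.166098142874944
[[0.6345 0.2474 0.082 ]
 [0.6347 0.2383 0.082 ]
 [0.6014 0.2396 0.082 ]
 [0.6021 0.249  0.082 ]]
idx c [0.61818165 0.24358669 0.082     ] len 0.03291379530206003 yaw -2.628846759213418
left/right/bottom edges of top [0.5618528  0.25506645 0.1485    ] [0.56748704 0.23708374 0.1485    ] [0.55582753 0.24333562 0.1485    ]
base collar disc? [0.5653112  0.24607159 0.07      ]
axis from index [0.56523742 0.24601759]
[[0.6412 0.3178 0.07  ]
 [0.6333 0.1654 0.07  ]
 [0.4908 0.1738 0.07  ]
 [0.4993 0.3262 0.07  ]] [0.56613769 0.24578861 0.07      ]
0.1527 -93.0
0.1428 176.6
0.1526 86.8
0.1422 -3.4
```

```bash
python3 -m crank '[[[0,-0.18,0],[0,0,0.001],0.0854],[[0,-0.36,0],[0,0,0.001],0.0854],[[0,-0.54,0],[0,0,0.001],0.0854],[[0,-0.72,0],[0,0,0.001],0.0854],[[0,-0.9,0],[0,0,0.001],0.0854],[[0,-1.08,0],[0,0,0.001],0.0854],[[0,-1.26,0],[0,0,0.001],0.0854],[[0,-1.44,0],[0,0,0.001],0.0854],[[0,-1.62,0],[0,0,0.001],0.0854],[[0,-1.8,0],[0,0,0.0015],0.0854],[[0,-1.98,0],[0,0,0.0015],0.0854],[[0,-2.03,0],[0,0,0.0015],0.0854]]'
python3 - <<'E'
from h import *
f,s=grab('wrist','w3.png'); print(s['eef_pos'],s['qpos'].round(2));M=R.from_rotvec(s['tcp_rot']).as_matrix();print(M.round(3),np.degrees(np.arctan2(M[1,0],M[0,0])))
crop('w3.png',240,90,420,240,4,'w3c.png')
E
```

```text
time: 4.25
eef_pos: [0.5645, 0.2412, 0.2014]
tcp_rot: [-1.486, -0.596, 0.598]
ft_force: [-0.4, -0.2, 1.1]
grip_width: 0.998
[0.56451636 0.24123896 0.2013588 ] [ 0.35  0.45  1.7   0.    0.99 -0.41]
[[ 0.722 -0.002 -0.692]
 [ 0.692 -0.     0.722]
 [-0.001 -1.     0.001]] 43.755822245857274
```

View pics/w3.png

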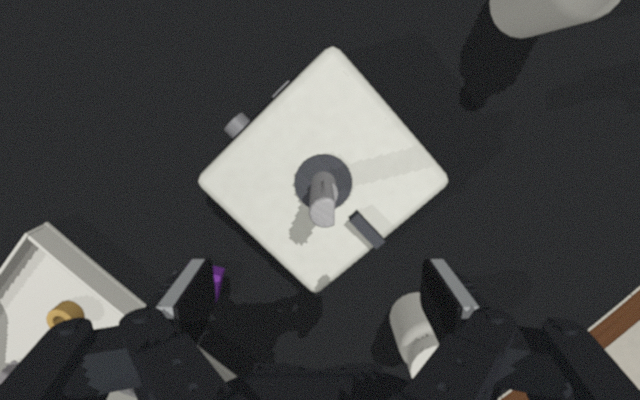

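View pics/w3c.png

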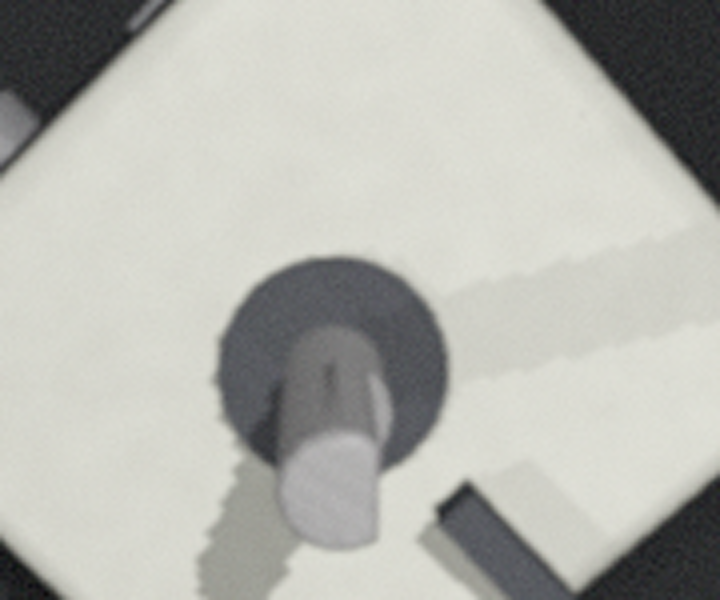

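```bash
python3 - <<'E'
from h import *
c=lambda u,v:(240+u/4-.4,90+v/4-.4)
W='w3.png'
a=lambda u,v,z:atz(W,*c(u,v),z)
f,s=load(W); M=R.from_rotvec(s['tcp_rot']).as_matrix()
A,B=a(379,447,.1485),a(377,537,.1485); d=A-B; print('flat normal yaw',np.degrees(np.arctan2(d[1],d[0]))-90,np.linalg.norm(d))
L,Rr,b=a(279,490,.1485),a(378.5,490,.1485),a(335,551,.1485); t=a(335,430,.1485)
for p in (L,Rr,b,t,a(333,370,.07)): print(p.round(4), (M.T@(p-s['eef_pos'])).round(4))
I=[a(*p,.082) for p in [(466,482),(436,508)]]; print(I)
K=np.array([atz(W,*p,.07) for p in [(333,45),(448,181),(315,293),(198,181)]]); print(K.round(4),K.mean(0))
E
```

```text
flat normal yaw 43.32756790024939 0.014437737032701998
[0.5582 0.2399 0.1485] [-0.0055  0.0529  0.0033]
[0.5691 0.2503 0.1485] [0.0097 0.0528 0.0033]
[0.5712 0.2386 0.1485] [ 0.0031  0.0528 -0.0066]
[0.5577 0.2526 0.1485] [0.003  0.0529 0.0128]
[0.5649 0.2463 0.07  ] [0.004  0.1314 0.0033]
[array([0.59821629, 0.25014927, 0.082     ]), array([0.59777389, 0.24206314, 0.082     ])]
[[0.497  0.3276 0.07  ]
 [0.6391 0.319  0.07  ]
 [0.6316 0.167  0.07  ]
 [0.4894 0.1755 0.07  ]] [0.56429042 0.24728476 0.07      ]
```

```bash
python3 -m crank '[[[0,0.008,0],[0.002,0.02,0.003],0.06],[[0,0.008,0],[0.002,0.045,0.003],0.05],[[0,0.008,0],[0.002,0.07,0.003],0.04],[[0,0.008,0],[0.002,0.076,0.003],0.03],[[0,0.008,0],[0.002,0.076,0.003],0.03],[[0,0.008,0],[0.002,0.076,0.003],0.03]]' 30
python3 - <<'E'
from h import *
f,s=grab('wrist','w4.png'); print(s['eef_pos'],s['qpos'].round(2));M=R.from_rotvec(s['tcp_rot']).as_matrix();print(np.degrees(np.arctan2(M[1,0],M[0,0])))
crop('w4.png',220,150,420,300,4,'w4c.png')
E
```

```text
time: 5.05
eef_pos: [0.5645, 0.2447, 0.1265]
tcp_rot: [-1.488, -0.591, 0.591]
ft_force: [-0.7, 0.2, 0.3]
grip_width: 0.352
[0.56447452 0.24469399 0.1264726 ] [ 0.36  0.54  1.77  0.    0.84 -0.4 ]
43.31974149129624
```

View pics/w4c.png

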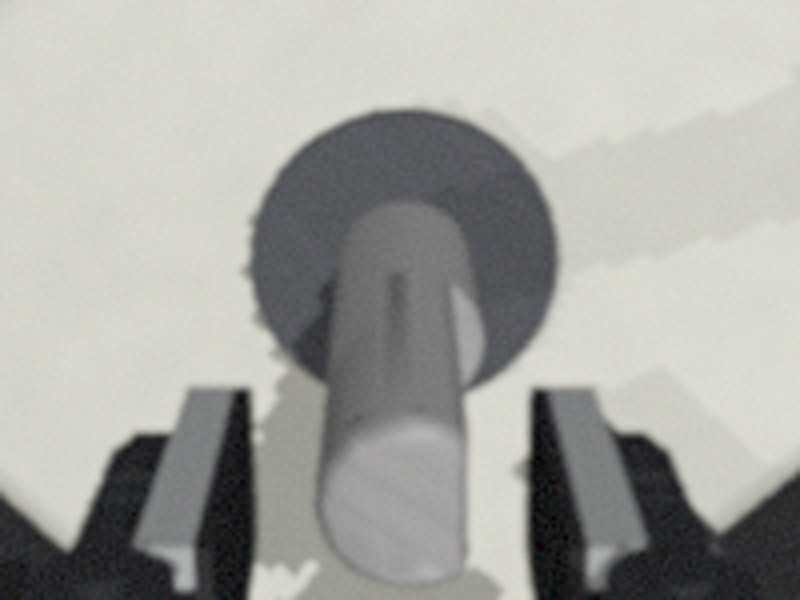

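```bash
python3 -m crank '[[[0,0,0],[0,0,0],0.02],[[0,0,0],[0,0,0],0.016],[[0,0,0],[0,0,0],0.012],[[0,0,0],[0,0,0],0.0],[[0,0,0],[0,0,0],0.0],[[0,0,0],[0,0,0],0.0]]' 30
python3 - <<'E'
from h import *
s=robot.state(); print(s['eef_pos'],s['ft_force'],s['torque']);M=R.from_rotvec(s['tcp_rot']).as_matrix();print(np.degrees(np.arctan2(M[1,0],M[0,0])), M.T@s['ft_force'])
E
```

```text
time: 5.85
eef_pos: [0.5647, 0.245, 0.127]
tcp_rot: [-1.488, -0.592, 0.591]
ft_force: [-0.5, -1.9, 6.4]
grip_width: 0.173
[0.56466578 0.24497099 0.12699404] [-0.50493916 -1.89639519  6.41076307] [-0.13385306  0.17054318  0.02627401]
43.338221846126096 [-1.66422787 -6.41217128 -1.03129363]
```

```bash
python3 -m crank '[[[0,0.09,0],[0,0,0.0002],0.0],[[0,0.18,0],[0,0,0.0004],0.0],[[0,0.27,0],[0.0001,0,0.0005],0.0],[[0,0.36,0],[0.0001,0,0.0007],0.0],[[0,0.45,0],[0.0002,0,0.0009],0.0],[[0,0.54,0],[0.0003,0,0.001],0.0],[[0,0.63,0],[0.0004,0,0.0012],0.0],[[0,0.72,0],[0.0005,0,0.0013],0.0],[[0,0.81,0],[0.0006,0,0.0014],0.0],[[0,0.81,0],[0.0006,0,0.0014],0.0],[[0,0.81,0],[0.0006,0,0.0014],0.0]]' 40
python3 - <<'E'
from h import *
f,s=grab('wrist','w5.png'); print(s['eef_pos'],s['ft_force'],s['torque']);M=R.from_rotvec(s['tcp_rot']).as_matrix();print(np.degrees(np.arctan2(M[1,0],M[0,0])), M.T@s['ft_force'],s['grip_width'])
crop('w5.png',220,150,420,300,4,'w5c.png')
E
```

```text
time: 7.22
eef_pos: [0.5631, 0.246, 0.127]
tcp_rot: [-1.571, 0.043, -0.041]
ft_force: [-5.3, -4.4, 5.5]
grip_width: 0.165
[0.56314122 0.24596644 0.12704031] [-5.2755083  -4.38084592  5.46811497] [-0.6154162   0.9024049  -0.08668673]
-3.0655019842450115 [-5.04103673 -5.46010384 -4.65814286] 0.16484713490466527
```

View pics/w5c.png

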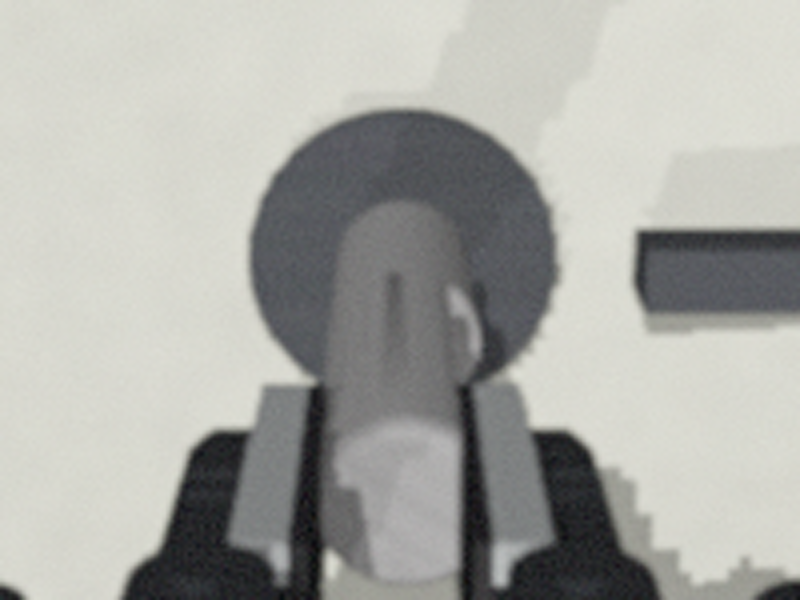

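```bash
python3 -m crank '[[[0,0,0],[0,0,0],0.02],[[0,0,0],[0,0,0],0.04],[[0,0,0],[0,-0.02,0],0.06],[[0,0,0],[0,-0.05,0],0.08],[[0,0,0],[0,-0.075,0],0.08],[[0,0,0],[0,-0.075,0],0.08]]'
python3 - <<'E'
from h import *
f,s=grab('wrist','w6.png'); print(s['eef_pos'],s['ft_force'],s['torque']);M=R.from_rotvec(s['tcp_rot']).as_matrix();print(np.degrees(np.arctan2(M[1,0],M[0,0])))
crop('w6.png',240,90,440,240,4,'w6c.png')
E
```

```text
time: 8.02
eef_pos: [0.5645, 0.2465, 0.2041]
tcp_rot: [-1.569, 0.04, -0.044]
ft_force: [-0.3, -0.1, -0.3]
grip_width: 0.936
[0.56454429 0.24649013 0.20406381] [-0.26308194 -0.14510197 -0.34655152] [ 0.0222491   0.02163308 -0.03208533]
-3.0627624250001553
```

View pics/w6c.png

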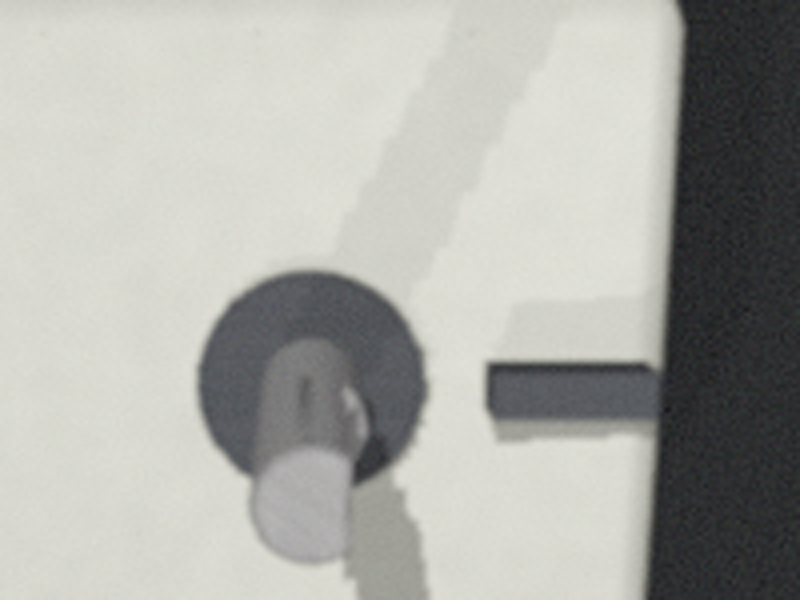

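```bash
python3 - <<'E'
from h import *
c=lambda u,v:(240+u/4-.4,90+v/4-.4)
W='w6.png'
a=lambda u,v,z:atz(W,*c(u,v),z)
f,s=load(W); M=R.from_rotvec(s['tcp_rot']).as_matrix()
yaw=lambda d:np.degrees(np.arctan2(d[1],d[0]))
print('flat yaw',yaw(a(354.5,462,.1485)-a(351.5,547,.1485))-90)
print('idx yaw',yaw(a(650,368,.082)-a(490,365,.082)),yaw(a(650,418,.082)-a(497,417,.082)))
print('edge yaw',yaw(a(683,40,.07)-a(652,560,.07))-90)
for p,z in [((248,500),.1485),((353,500),.1485),((303,564),.1485),((303,447),.1485),((312,380),.07),((490,390),.082)]:
  p=a(*p,z); print(p.round(4),(M.T@(p-s['eef_pos'])).round(4))
E
```

```text
flat yaw -4.485463239905556
idx yaw -4.103484387017023 -3.4587169460551577
edge yaw -2.5930598004323713
[0.5552 0.2476 0.1485] [-0.0095  0.0555  0.0006]
[0.5714 0.2468 0.1485] [0.0067 0.0556 0.0006]
[0.5631 0.2366 0.1485] [-0.001   0.0555 -0.01  ]
[0.5642 0.2557 0.1485] [-0.001   0.0556  0.0091]
[0.5653 0.2469 0.07  ] [0.0005 0.1341 0.0003]
[0.6009 0.2459 0.082 ] [0.036  0.1221 0.0012]
```

```bash
python3 -m crank '[[[0,0.16,0],[0.006,0,-0.05],0.06],[[0,0.32,0],[0.012,0,-0.1],0.06],[[0,0.48,0],[0.018,0,-0.15],0.06],[[0,0.64,0],[0.024,0,-0.2],0.06],[[0,0.8,0],[0.03,0,-0.25],0.06],[[0,0.96,0],[0.036,0,-0.3],0.06],[[0,1.12,0],[0.041,0.02,-0.347],0.06],[[0,1.143,0],[0.041,0.06,-0.347],0.06],[[0,1.143,0],[0.041,0.1,-0.347],0.06],[[0,1.143,0],[0.041,0.1,-0.347],0.06]]' 
python3 - <<'E'
from h import *
f,s=grab('wrist','w7.png'); print(s['eef_pos'],s['ft_force'],s['torque']);M=R.from_rotvec(s['tcp_rot']).as_matrix();print(np.degrees(np.arctan2(M[1,0],M[0,0])))
crop('w7.png',220,100,420,250,4,'w7c.png')
E
```

```text
time: 9.32
eef_pos: [0.5836, -0.102, 0.0994]
tcp_rot: [-1.365, 0.935, -0.925]
ft_force: [0.6, 0.8, 0.0]
grip_width: 0.707
[ 0.58358484 -0.10200407  0.09937295] [0.61737414 0.80713038 0.0014035 ] [ 0.10049976 -0.00438139  0.01919926]
-68.56524916714937
```

View pics/w7c.png

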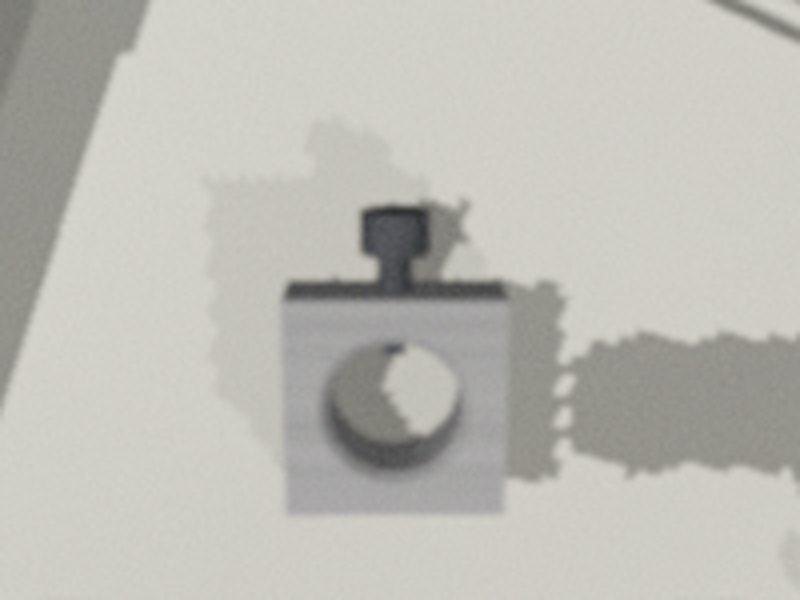

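```bash
python3 - <<'E'
from h import *
c=lambda u,v:(220+u/4-.4,100+v/4-.4)
W='w7.png'
a=lambda u,v,z:atz(W,*c(u,v),z)
f,s=load(W); M=R.from_rotvec(s['tcp_rot']).as_matrix()
C=np.array([a(*p,.022) for p in [(283,299),(509,299),(504,514),(287,514)]])
print(((C-s['eef_pos'])@M).round(4)); print('centre',C.mean(0),(M.T@(C.mean(0)-s['eef_pos'])).round(4))
for i in range(4):
    d=C[(i+1)%4]-C[i]; print(np.linalg.norm(d).round(4), np.degrees(np.arctan2(d[1],d[0])).round(1))
print('bore',(M.T@(a(393,403,.022)-s['eef_pos'])).round(4))
print('tip px', (proj(W,s['eef_pos']+M@np.array([0,.014,0]))))
E
```

```text
[[-0.0167  0.0773  0.022 ]
 [ 0.0206  0.0772  0.0221]
 [ 0.0206  0.0774 -0.0159]
 [-0.0169  0.0775 -0.016 ]]
centre [ 0.58666423 -0.10251581  0.022     ] [0.0019 0.0774 0.0031]
0.0373 -68.5
0.038 -158.5
0.0375 111.5
0.038 21.2
bore [0.0014 0.0773 0.0041]
tip px [[315.24178456 243.42971402]]
```

```bash
python3 -m crank '[[[0,0,0],[0.0018,0.02,0.0033],0.052],[[0,0,0],[0.0018,0.045,0.0033],0.048],[[0,0,0],[0.0018,0.065,0.0033],0.048],[[0,0,0],[0.0018,0.075,0.0033],0.048],[[0,0,0],[0.0018,0.078,0.0033],0.048],[[0,0,0],[0.0018,0.078,0.0033],0.048]]' 
python3 - <<'E'
from h import *
f,s=grab('wrist','w8.png'); print(s['eef_pos'],s['ft_force'],s['torque'],s['grip_width']);M=R.from_rotvec(s['tcp_rot']).as_matrix();print(np.degrees(np.arctan2(M[1,0],M[0,0])))
crop('w8.png',220,170,420,320,4,'w8c.png'); grab('side','d8.png'); crop('side0.png' and 'd8.png',325,140,485,250,5,'d8c.png')
E
```

```text
time: 10.12
eef_pos: [0.589, -0.1026, 0.0239]
tcp_rot: [-1.364, 0.931, -0.927]
ft_force: [-0.3, -0.3, -0.2]
grip_width: 0.56
[ 0.58898482 -0.10258287  0.02391699] [-0.32861731 -0.28582317 -0.17482837] [-0.02144282 -0.01755724  0.04327329] 0.5601762579068277
-68.54145497234823
```

View pics/w8c.png

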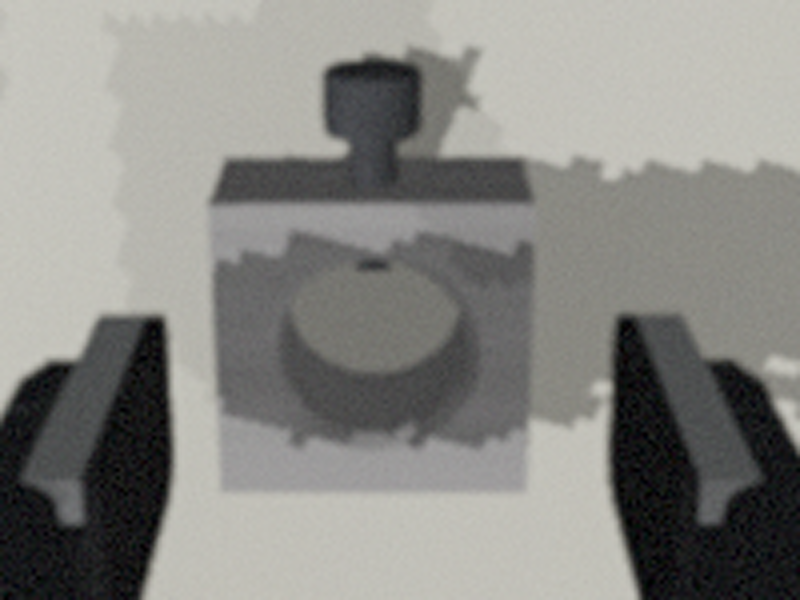

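View pics/d8c.png

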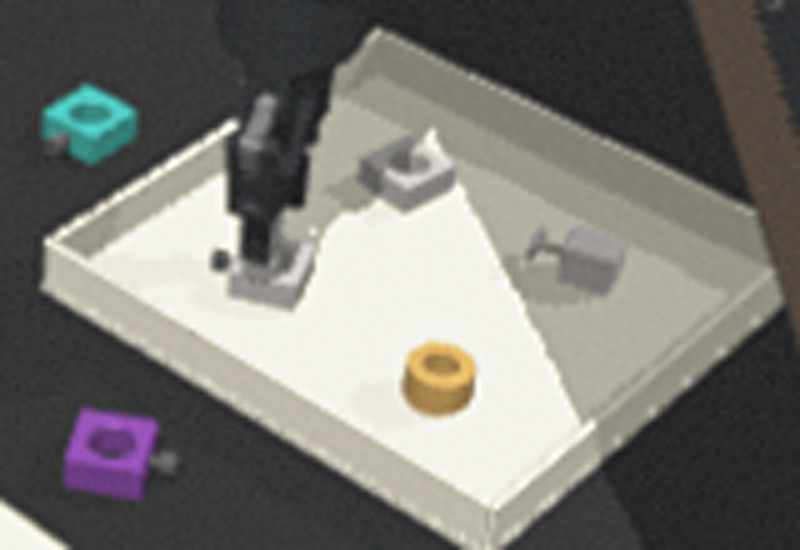

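```bash
python3 - <<'E'
from h import *
c=lambda u,v:(220+u/4-.4,170+v/4-.4)
W='w8.png'
a=lambda u,v,z:atz(W,*c(u,v),z)
f,s=load(W); M=R.from_rotvec(s['tcp_rot']).as_matrix()
C=np.array([a(*p,.022) for p in [(211,203),(533,203),(526,491),(221,491)]])
print(((C-s['eef_pos'])@M).round(4)); print('centre',C.mean(0),(M.T@(C.mean(0)-s['eef_pos'])).round(4))
def cr(p): return ((p-[220,170]+.4)*4).round(0)
for y in (.006,.010,.014):
  for x in (-.0285,.0285):
    print(y,x,[cr(proj(W,s['eef_pos']+M@np.array([x,y,z]))[0]) for z in (.011,0,-.011)])
E
```

```text
[[-0.0197  0.0019  0.0167]
 [ 0.0174  0.0019  0.0167]
 [ 0.0177  0.0019 -0.021 ]
 [-0.0199  0.002  -0.021 ]]
centre [ 0.58657155 -0.10232249  0.022     ] [-0.0011  0.0019 -0.0021]
0.006 -0.0285 [array([143., 237.]), array([148., 321.]), array([153., 402.])]
0.006 0.0285 [array([621., 237.]), array([617., 321.]), array([612., 402.])]
0.01 -0.0285 [array([149., 225.]), array([153., 308.]), array([158., 388.])]
0.01 0.0285 [array([616., 225.]), array([612., 308.]), array([608., 388.])]
0.014 -0.0285 [array([154., 214.]), array([158., 295.]), array([162., 373.])]
0.014 0.0285 [array([611., 213.]), array([607., 295.]), array([603., 373.])]
```

```bash
python3 - <<'E'
from h import *
crop('d8.png',360,160,400,205,15,'d8d.png')
W='d8.png'
f,s=load(W); M=R.from_rotvec(s['tcp_rot']).as_matrix()
for x in (-.024,-.032):
  for z in (.011,0,-.011):
    q=[proj(W,s['eef_pos']+M@np.array([x,y,z]))[0] for y in (.014,.009,.004,-.001)]
    print(x,z,[((p-[360,160])*15).round(0) for p in q])
E
```

```text
-0.024 0.011 [array([173., 573.]), array([175., 551.]), array([177., 529.]), array([179., 506.])]
-0.024 0 [array([233., 587.]), array([235., 565.]), array([237., 543.]), array([239., 521.])]
-0.024 -0.011 [array([293., 602.]), array([296., 580.]), array([298., 557.]), array([300., 535.])]
-0.032 0.011 [array([160., 599.]), array([162., 577.]), array([164., 555.]), array([166., 533.])]
-0.032 0 [array([220., 614.]), array([223., 592.]), array([225., 570.]), array([227., 547.])]
-0.032 -0.011 [array([281., 628.]), array([283., 606.]), array([285., 584.]), array([287., 562.])]
```

View pics/d8d.png

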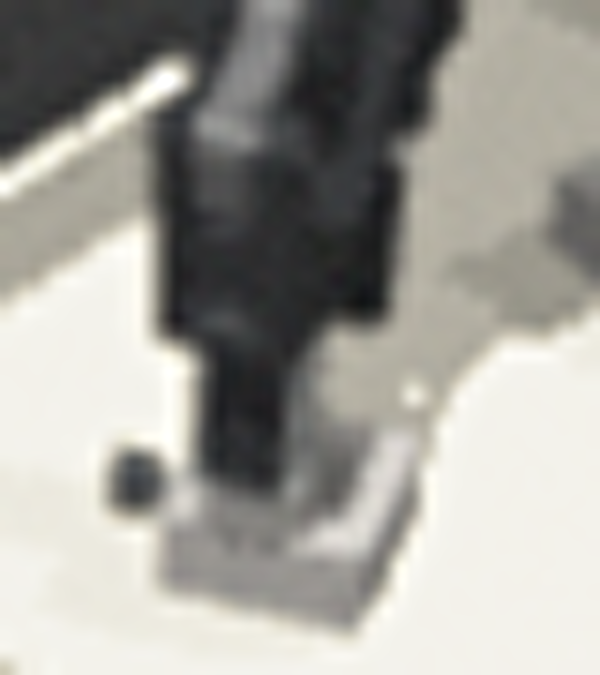

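```bash
python3 -m crank '[[[0,0,0],[-0.0012,0.002,-0.002],0.048],[[0,0,0],[-0.0012,0.004,-0.002],0.048],[[0,0,0],[-0.0012,0.004,-0.002],0.048]]' 
python3 - <<'E'
from h import *
s=robot.state(); print(s['eef_pos'],s['ft_force'])
E
```

```text
time: 10.6
eef_pos: [0.5867, -0.1023, 0.0201]
tcp_rot: [-1.364, 0.931, -0.927]
ft_force: [0.1, 0.1, 0.4]
grip_width: 0.564
[ 0.58670497 -0.10225301  0.02007066] [0.10716416 0.10193301 0.36395747]
```

```bash
python3 -m crank '[[[0,0,0],[0,0.0015,0],0.046],[[0,0,0],[0,0.003,0],0.046],[[0,0,0],[0,0.003,0],0.046]]' 
python3 - <<'E'
from h import *
f,s=grab('side','d9.png'); print(s['eef_pos'],s['ft_force'],s['grip_width'])
crop('d9.png',360,160,400,205,15,'d9c.png')
grab('wrist','w9.png'); crop('w9.png',220,170,420,320,4,'w9c.png')
E
```

```text
time: 10.98
eef_pos: [0.5866, -0.1022, 0.0169]
tcp_rot: [-1.364, 0.931, -0.927]
ft_force: [0.1, -0.6, 0.9]
grip_width: 0.535
[ 0.58657445 -0.10220818  0.01688717] [ 0.08510096 -0.6166107   0.92856995] 0.5349426825182372
```

View pics/d9c.png

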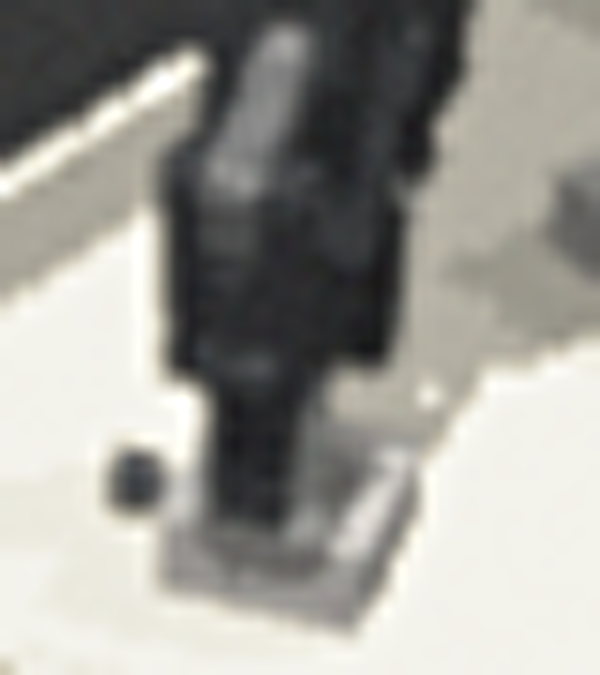

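View pics/w9c.png

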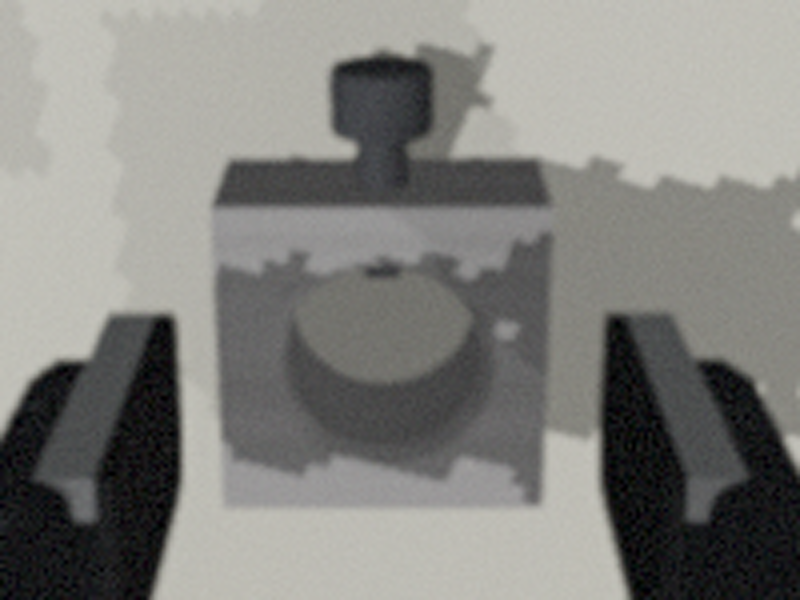

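```bash
python3 -m crank '[[[0,0,0],[0,0,0],0.040],[[0,0,0],[0,0,0],0.035],[[0,0,0],[0,0,0],0.03],[[0,0,0],[0,0,0],0.03]]' 20
python3 - <<'E'
from h import *
f,s=grab('side','d10.png'); print(s['eef_pos'],s['ft_force'],s['grip_width'])
crop('d10.png',360,160,400,205,15,'d10c.png')
grab('wrist','w10.png'); crop('w10.png',220,170,420,320,4,'w10c.png')
E
```

```text
time: 11.58
eef_pos: [0.5867, -0.1022, 0.017]
tcp_rot: [-1.364, 0.931, -0.927]
ft_force: [0.1, 1.0, -0.1]
grip_width: 0.346
[ 0.58667634 -0.10221539  0.01704872] [ 0.13413869  0.99891291 -0.05369937] 0.3461535444547831
```

View pics/d10c.png

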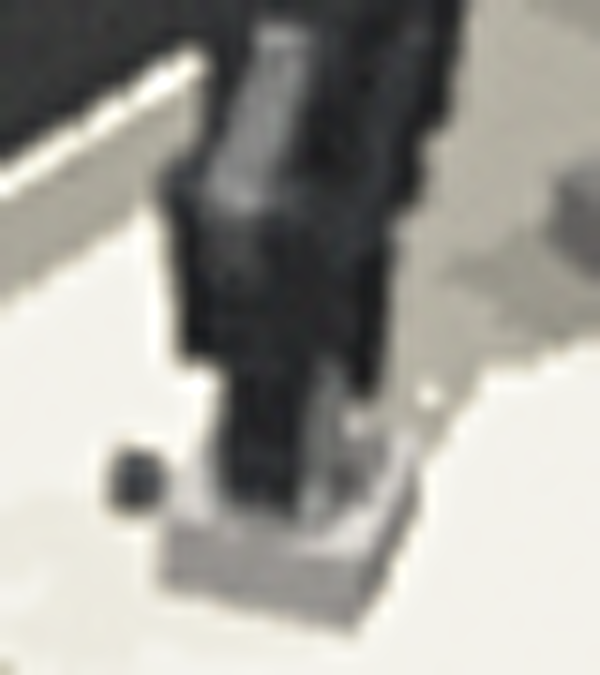

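View pics/w10c.png

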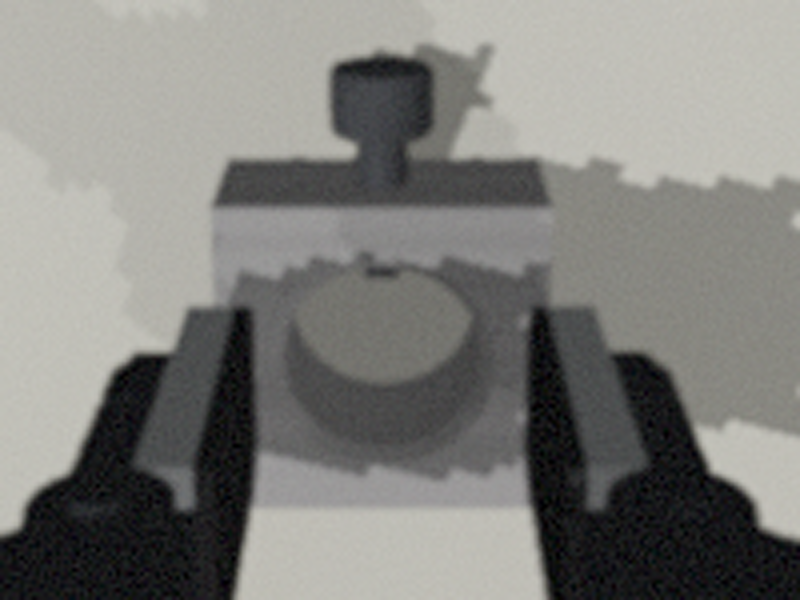

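```bash
python3 -m crank '[[[0,0,0],[-0.0008,0,0],0.046],[[0,0,0],[-0.0008,0,0],0.046],[[0,0,0],[-0.0008,0.003,0],0.046],[[0,0,0],[-0.0008,0.006,0],0.046],[[0,0,0],[-0.0008,0.009,0],0.046],[[0,0,0],[-0.0008,0.01,0],0.046],[[0,0,0],[-0.0008,0.01,0],0.046]]' 20
python3 - <<'E'
from h import *
f,s=grab('side','d11.png'); print(s['eef_pos'],s['ft_force'],s['grip_width'])
crop('d11.png',360,160,400,205,15,'d11c.png')
grab('wrist','w11.png'); crop('w11.png',220,170,420,320,4,'w11c.png')
E
```

```text
time: 12.55
eef_pos: [0.5863, -0.1014, 0.0069]
tcp_rot: [-1.364, 0.931, -0.927]
ft_force: [0.0, -0.2, 0.9]
grip_width: 0.542
[ 0.58630971 -0.1014472   0.00691711] [ 0.01933128 -0.21804473  0.90580011] 0.541967767190946
```

View pics/d11c.png

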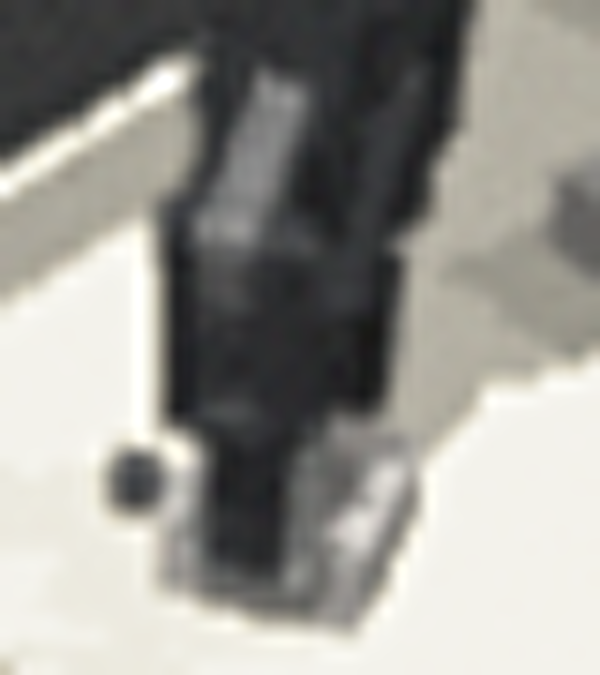

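View pics/w11c.png

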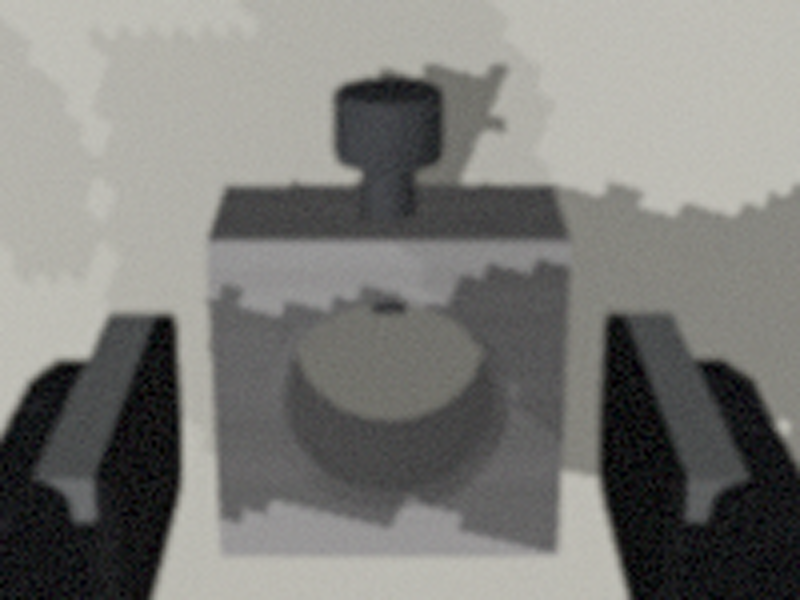

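```bash
python3 -m crank '[[[0,0,0],[0,0.003,0],0.046],[[0,0,0],[0,0.006,0],0.046],[[0,0,0],[0,0.0085,0],0.046],[[0,0,0],[0,0.0085,0],0.046]]' 20
python3 - <<'E'
from h import *
f,s=grab('side','d12.png'); print(s['eef_pos'],s['ft_force'],s['grip_width'])
crop('d12.png',360,160,400,205,15,'d12c.png')
grab('wrist','w12.png'); crop('w12.png',220,170,420,320,4,'w12c.png')
E
```

```text
time: 13.15
eef_pos: [0.5862, -0.1014, -0.0017]
tcp_rot: [-1.364, 0.931, -0.927]
ft_force: [0.3, 0.0, 0.4]
grip_width: 0.538
[ 0.58619321 -0.10141979 -0.00171759] [0.34844871 0.04521638 0.355889  ] 0.5377907150552519
```

View pics/d12c.png

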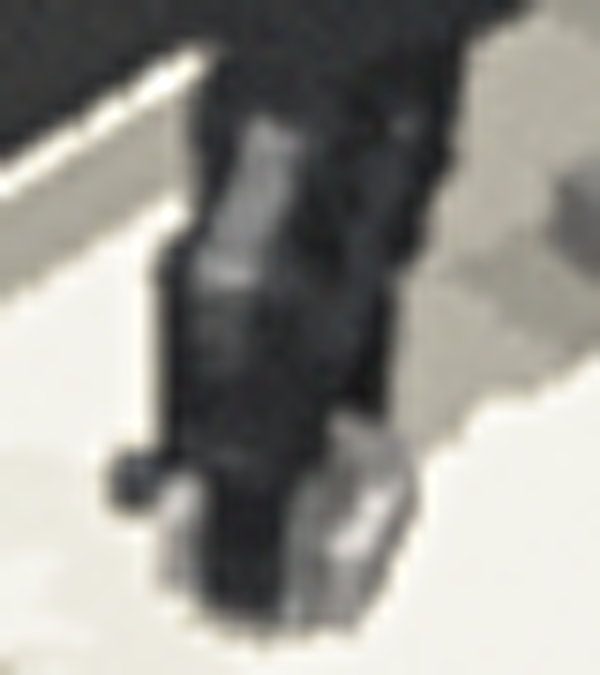

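View pics/w12c.png

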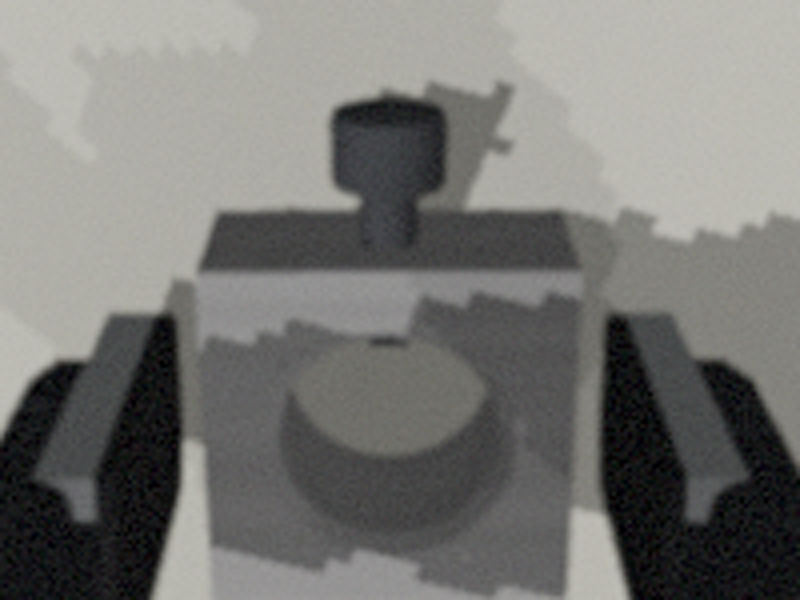

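```bash
python3 -m crank '[[[0,0,0],[0,0,0],0.042],[[0,0,0],[0,0,0],0.038],[[0,0,0],[0,0,0],0.03],[[0,0,0],[0,0,0],0.0],[[0,0,0],[0,0,0],0.0],[[0,0,0],[0,0,0],0.0]]' 60
python3 - <<'E'
from h import *
s=robot.state(); print(s['eef_pos'],s['ft_force'],s['torque'],s['grip_width'])
M=R.from_rotvec(s['tcp_rot']).as_matrix();print(M.T@s['ft_force'])
E
```

```text
time: 14.0
eef_pos: [0.5864, -0.1015, -0.0011]
tcp_rot: [-1.364, 0.931, -0.927]
ft_force: [-2.2, 1.2, 8.9]
grip_width: 0.43
[ 0.5864104  -0.10145773 -0.00105475] [-2.20238469  1.23379513  8.89852322] [1.38881135e-01 3.33775029e-01 1.35869466e-04] 0.43010606128853607
[-1.9683336  -8.89307623 -1.61100039]
```

```bash
python3 -m crank '[[[0,0,0],[0,-0.004,0],0.0],[[0,0,0],[0,-0.012,0],0.0],[[0,0,0],[0,-0.03,0],0.0],[[0,0,0],[0,-0.055,0],0.0],[[0,0,0],[0,-0.08,0],0.0],[[0,0,0],[0,-0.1,0],0.0],[[0,0,0],[0,-0.1,0],0.0]]' 60
python3 - <<'E'
from h import *
f,s=grab('side','d13.png'); print(s['eef_pos'],s['ft_force'],s['torque'],s['grip_width'])
crop('d13.png',330,80,440,190,6,'d13c.png')
grab('wrist','w13.png'); crop('w13.png',220,170,420,320,4,'w13c.png')
grab('scene','s13.png'); crop('s13.png',190,150,290,240,7,'s13c.png')
E
```

```text
time: 14.88
eef_pos: [0.5879, -0.1018, 0.1014]
tcp_rot: [-1.362, 0.928, -0.93]
ft_force: [0.4, -0.2, -1.4]
grip_width: 0.428
[ 0.58787883 -0.10182485  0.10139619] [ 0.40523443 -0.23652883 -1.35337206] [ 0.01044121 -0.05776696 -0.0207316 ] 0.4276456806119545
```

View pics/d13c.png

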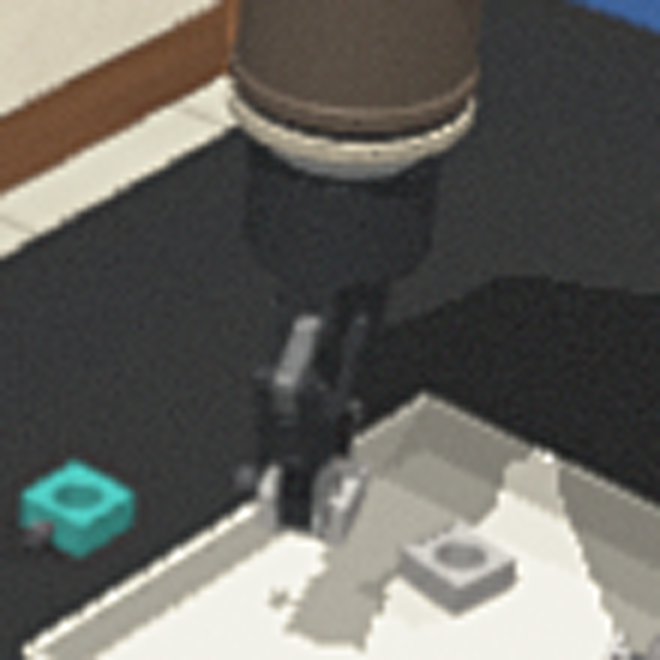

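View pics/w13c.png

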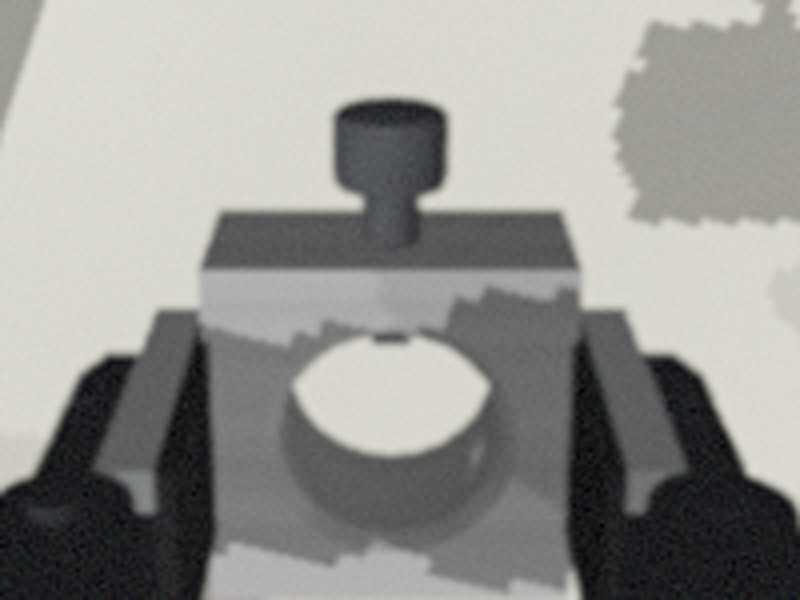

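View pics/s13c.png

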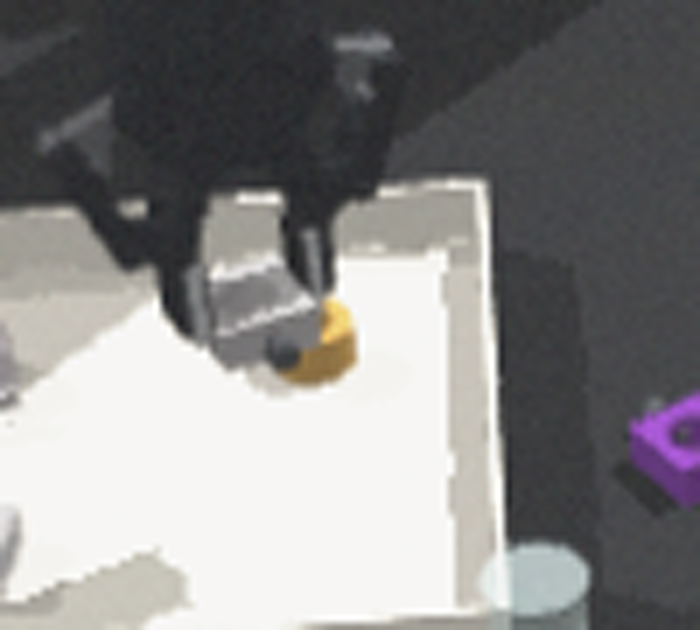

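```bash
python3 -m crank '[[[0,0.04,0],[-0.02,-0.03,0.006],0.0],[[0,0.09,0],[-0.06,-0.06,0.019],0.0],[[0,0.15,0],[-0.105,-0.09,0.033],0.0],[[0,0.21,0],[-0.15,-0.1,0.048],0.0],[[0,0.27,0],[-0.195,-0.1,0.062],0.0],[[0,0.33,0],[-0.24,-0.1,0.076],0.0],[[0,0.39,0],[-0.28,-0.1,0.089],0.0],[[0,0.428,0],[-0.315,-0.1,0.1],0.0],[[0,0.428,0],[-0.3325,-0.1,0.106],0.0],[[0,0.428,0],[-0.3325,-0.1,0.106],0.0],[[0,0.428,0],[-0.3325,-0.1,0.106],0.0]]' 60
python3 - <<'E'
from h import *
f,s=grab('wrist','w14.png'); M=R.from_rotvec(s['tcp_rot']).as_matrix(); print(s['eef_pos'],M.round(3),np.degrees(np.arctan2(M[1,0],M[0,0])),s['qpos'].round(2),s['grip_width'])
crop('w14.png',220,120,420,270,4,'w14c.png')
grab('side','d14.png'); crop('d14.png',225,120,355,240,6,'d14c.png')
grab('scene','s14.png'); crop('s14.png',300,100,400,200,6,'s14c.png')
E
```

```text
time: 16.4
eef_pos: [0.5634, 0.2456, 0.1988]
tcp_rot: [-1.185, 1.251, -1.247]
ft_force: [0.5, -0.4, -1.8]
grip_width: 0.429
[0.56343972 0.24563413 0.19876398] [[-0.053 -0.003  0.999]
 [-0.999  0.    -0.053]
 [-0.    -1.    -0.003]] -93.06422534136934 [0.36 0.46 1.7  0.   0.99 1.98] 0.4291094273415461
```

View pics/w14c.png

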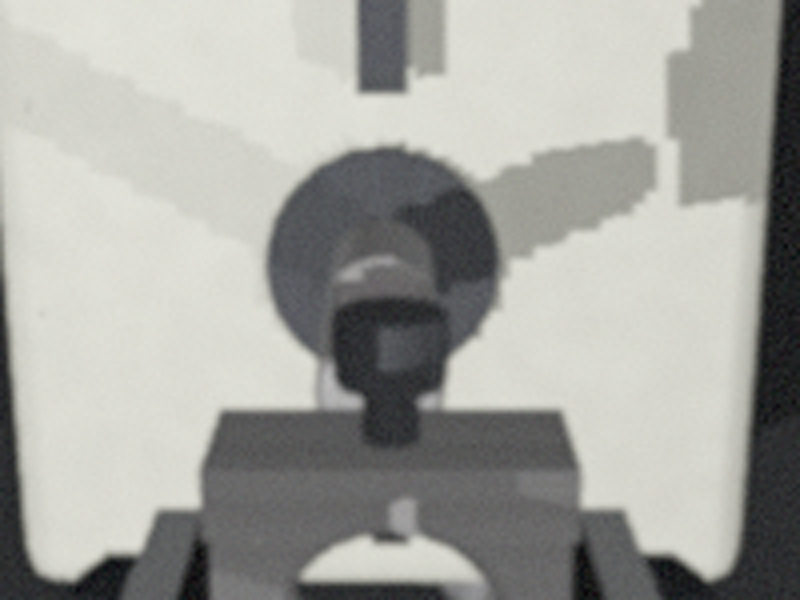

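View pics/d14c.png

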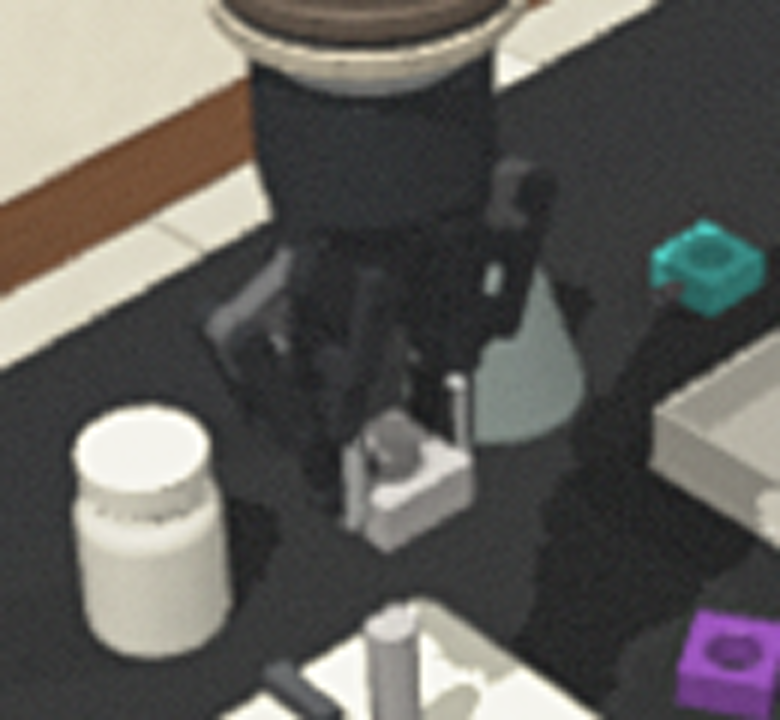

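View pics/s14c.png

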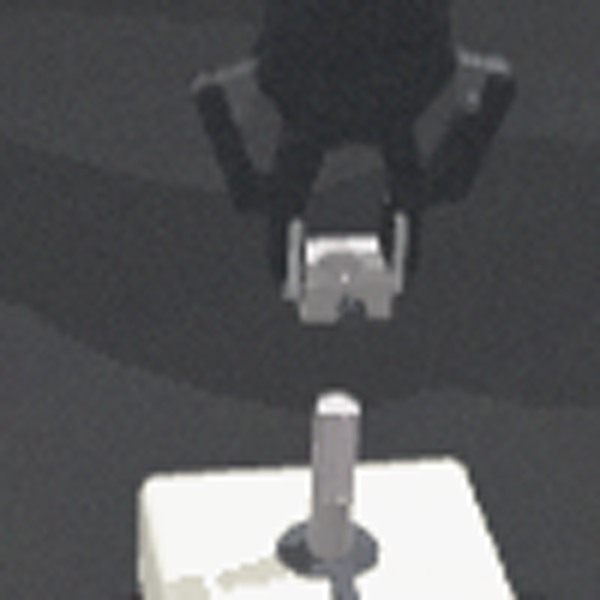

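```bash
python3 - <<'E'
from h import *
c=lambda u,v:(220+u/4-.4,120+v/4-.4)
W='w14.png'
f,s=load(W); M=R.from_rotvec(s['tcp_rot']).as_matrix(); e=s['eef_pos']
a=lambda u,v,z:(M.T@(atz(W,*c(u,v),z)-e)).round(4)
zt=e[2]+.0141+.009
print('collar top front corners',a(203,470,zt),a(580,470,zt))
print('screw head',a(334,330,e[2]+.0141),a(446,330,e[2]+.0141), a(390,310,e[2]+.0201))
print('disc',a(268,266,.07),a(499,266,.07),'top',a(384,148,.07))
print('index end',a(358,92,.082),a(407,92,.082), a(358,5,.082),a(407,5,.082))
# side & scene: shaft top and collar
print('shaft axis via side/scene')
E
```

```text
collar top front corners [-0.0173 -0.0232  0.0192] [ 0.0196 -0.0232  0.0192]
screw head [-0.0047 -0.0142  0.0308] [ 0.0067 -0.0142  0.0308] [ 0.001  -0.0202  0.0346]
disc [-0.024   0.1288  0.0016] [0.0232 0.1288 0.0016] top [-0.0002  0.1287  0.0258]
index end [-0.0051  0.1166  0.0385] [0.0042 0.1166 0.0385] [-0.005   0.1166  0.0547] [0.0041 0.1166 0.0547]
shaft axis via side/scene
```

```bash
python3 -m crank '[[[0,0,0],[-0.0011,0.01,0.0018],0.0],[[0,0,0],[-0.0011,0.025,0.0018],0.0],[[0,0,0],[-0.0011,0.038,0.0018],0.0],[[0,0,0],[-0.0011,0.045,0.0018],0.0],[[0,0,0],[-0.0011,0.045,0.0018],0.0],[[0,0,0],[-0.0011,0.045,0.0018],0.0]]' 60
python3 - <<'E'
from h import *
f,s=grab('wrist','w15.png'); M=R.from_rotvec(s['tcp_rot']).as_matrix(); print(s['eef_pos'],M.round(3),np.degrees(np.arctan2(M[1,0],M[0,0])),s['qpos'].round(2),s['grip_width'])
crop('w15.png',220,170,420,320,4,'w15c.png')
grab('side','d15.png'); crop('d15.png',265,170,325,240,8,'d15c.png')
grab('scene','s15.png'); crop('s15.png',330,130,380,180,12,'s15c.png')
E
```

```text
time: 17.3
eef_pos: [0.5656, 0.2468, 0.1544]
tcp_rot: [-1.184, 1.251, -1.247]
ft_force: [0.2, 0.4, -1.6]
grip_width: 0.424
[0.56563723 0.24676799 0.15440986] [[-0.054 -0.002  0.999]
 [-0.999  0.001 -0.054]
 [-0.001 -1.    -0.002]] -93.1185809504647 [0.36 0.51 1.74 0.   0.9  1.99] 0.4239348009770612
```

View pics/w15c.png

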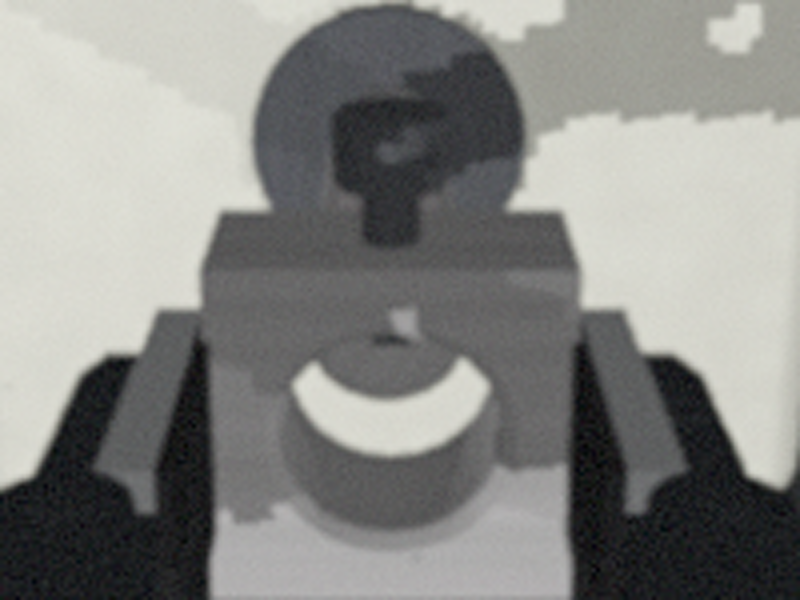

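View pics/d15c.png

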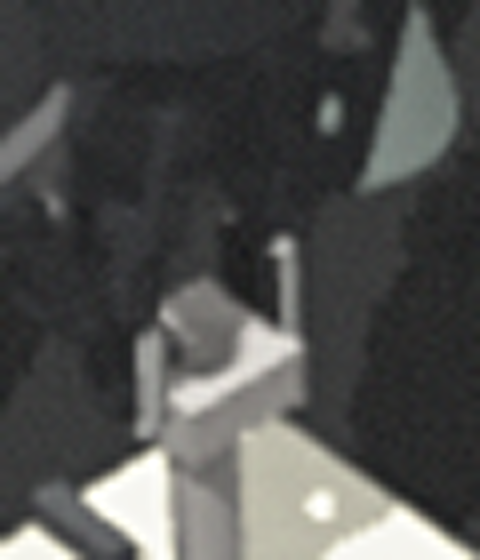

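View pics/s15c.png

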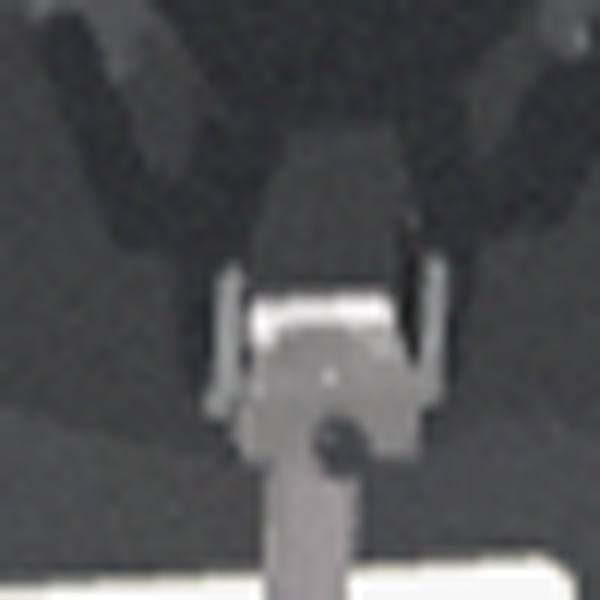

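```bash
python3 - <<'E'
from h import *
W='w15.png'; f,s=load(W); M=R.from_rotvec(s['tcp_rot']).as_matrix(); e=s['eef_pos']
def cr(P): return ((proj(W,np.array(P))-[220,170]+.4)*4).round(0)
ax=np.array([.565,.2464])
for r,z in [(10,.1485),(8.5,.15),(23.5,.07),(24,.072)]:
    # rear (-toolz), left(-toolx), right, front
    P=[[*(ax+r*1e-3*np.array(d)),z] for d in [(-.999,.054),(.054,.999),(-.054,-.999),(.999,-.054)]]
    print(r,z,cr(P).tolist())
B=[e+M@np.array(p) for p in [(0,-.0051,-.0115),(0,-.0231,-.0115),(0,-.0231,.0115),(0,-.0051,.0115),(-.0115,-.0231,0),(.0115,-.0231,0)]]
print('bore rear bot/top, front top/bot',cr(B).tolist())
E
```

```text
10 0.1485 [[385.0, 404.0], [303.0, 330.0], [468.0, 330.0], [385.0, 253.0]]
8.5 0.15 [[385.0, 398.0], [315.0, 335.0], [456.0, 335.0], [385.0, 270.0]]
23.5 0.07 [[387.0, 264.0], [253.0, 139.0], [522.0, 139.0], [387.0, 7.0]]
24 0.072 [[387.0, 271.0], [249.0, 142.0], [526.0, 142.0], [387.0, 6.0]]
bore rear bot/top, front top/bot [[382.0, 455.0], [381.0, 542.0], [380.0, 341.0], [381.0, 272.0], [268.0, 444.0], [493.0, 444.0]]
```

```bash
python3 -m crank '[[[0,0,0],[0,0.003,0],0.0],[[0,0,0],[0,0.006,0],0.0],[[0,0,0],[0,0.009,0],0.0],[[0,0,0],[0,0.012,0],0.0],[[0,0,0],[0,0.014,0],0.0],[[0,0,0],[0,0.014,0],0.0]]' 60
python3 - <<'E'
from h import *
f,s=grab('wrist','w16.png'); M=R.from_rotvec(s['tcp_rot']).as_matrix(); print(s['eef_pos'],M.T@s['ft_force'],M.T@s['torque'],s['grip_width'])
crop('w16.png',220,170,420,320,4,'w16c.png')
E
```

```text
time: 18.2
eef_pos: [0.5656, 0.2467, 0.1404]
tcp_rot: [-1.184, 1.251, -1.247]
ft_force: [0.7, 0.6, -1.4]
grip_width: 0.427
[0.56555964 0.24673558 0.14035908] [-0.59744732  1.38682955  0.63698963] [-0.02519333  0.01792164  0.01128996] 0.42658342869507143
```

View pics/w16c.png

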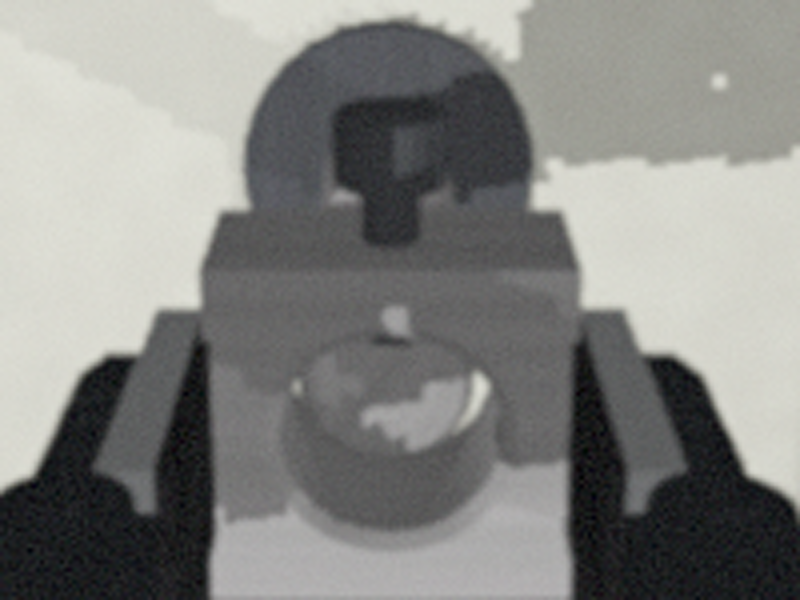

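```bash
python3 -m crank '[[[0,0,0],[-0.0004,0.002,0],0.0],[[0,0,0],[-0.0004,0.004,0],0.0],[[0,0,0],[-0.0004,0.006,0],0.0],[[0,0,0],[-0.0004,0.008,0],0.0],[[0,0,0],[-0.0004,0.01,0],0.0],[[0,0,0],[-0.0004,0.01,0],0.0]]' 60
python3 - <<'E'
from h import *
f,s=grab('wrist','w17.png'); M=R.from_rotvec(s['tcp_rot']).as_matrix(); print(s['eef_pos'],M.T@s['ft_force'],M.T@s['torque'],s['grip_width'])
crop('w17.png',260,220,380,310,6,'w17c.png')
E
```

```text
time: 19.0
eef_pos: [0.5655, 0.2471, 0.1303]
tcp_rot: [-1.184, 1.251, -1.247]
ft_force: [-0.1, 1.0, -1.9]
grip_width: 0.43
[0.56552298 0.2471248  0.13030025] [-0.96220069  1.93987131 -0.14876405] [ 0.02294437  0.02279032 -0.01547803] 0.4302999098314391
```

View pics/w17c.png

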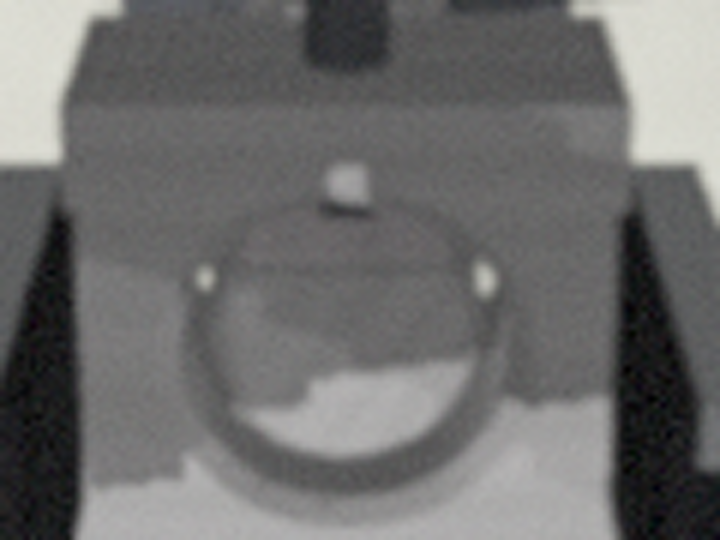

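```bash
python3 -m crank '[[[0,0,0],[0,0.0025,0],0.0],[[0,0,0],[0,0.005,0],0.0],[[0,0,0],[0,0.0075,0],0.0],[[0,0,0],[0,0.01,0],0.0],[[0,0,0],[0,0.0125,0],0.0],[[0,0,0],[0,0.015,0],0.0],[[0,0,0],[0,0.017,0],0.0],[[0,0,0],[0,0.017,0],0.0],[[0,0,0],[0,0.017,0],0.0]]' 60
python3 - <<'E'
from h import *
f,s=grab('wrist','w18.png'); M=R.from_rotvec(s['tcp_rot']).as_matrix(); print(s['eef_pos'],M.T@s['ft_force'],M.T@s['torque'],s['grip_width'],M.round(4))
crop('w18.png',240,200,380,310,5,'w18c.png')
grab('side','d18.png'); crop('d18.png',250,190,340,280,7,'d18c.png')
grab('scene','s18.png'); crop('s18.png',320,140,390,220,8,'s18c.png')
E
```

```text
time: 20.18
eef_pos: [0.5656, 0.2472, 0.1135]
tcp_rot: [-1.184, 1.251, -1.248]
ft_force: [-0.7, 0.5, -1.0]
grip_width: 0.424
[0.56563296 0.24718913 0.11351087] [-0.4197466   1.0302187  -0.75413903] [ 0.00552023 -0.01535402 -0.02582022] 0.424321930795813 [[-0.0544 -0.0019  0.9985]
 [-0.9985  0.0011 -0.0544]
 [-0.001  -1.     -0.0019]]
```

View pics/w18c.png

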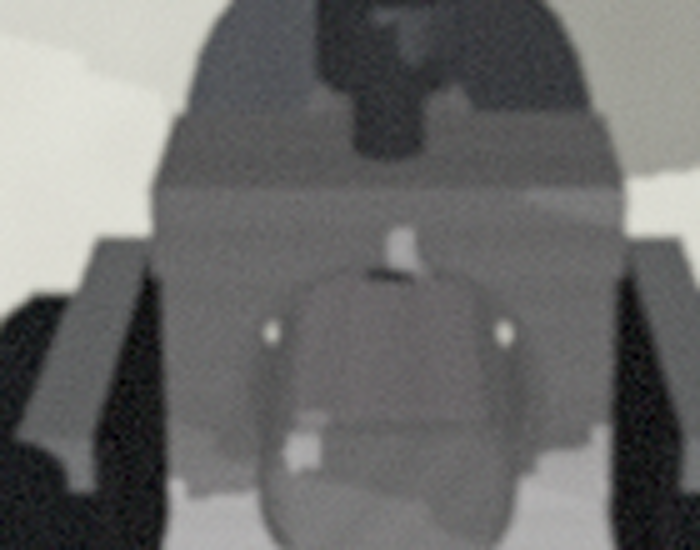

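View pics/d18c.png

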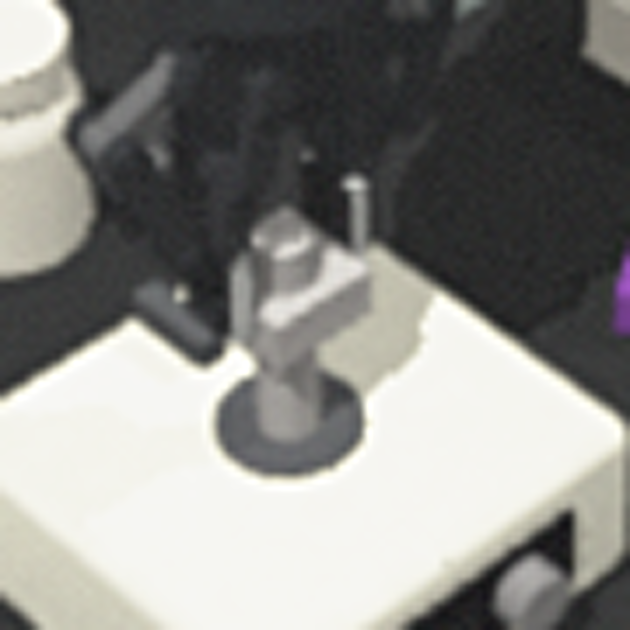

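View pics/s18c.png

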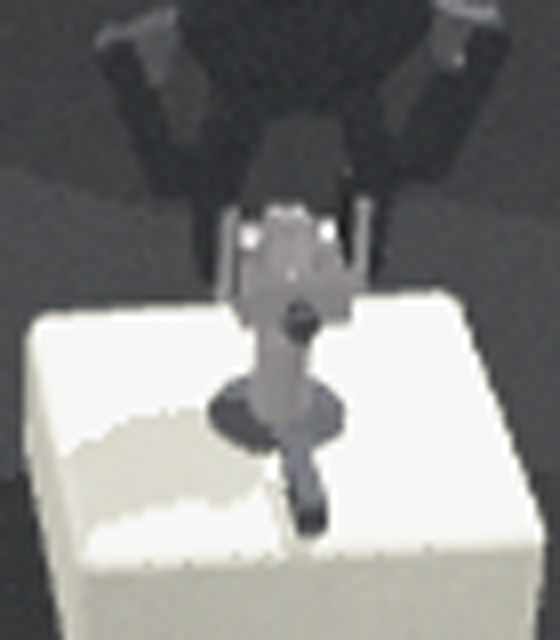

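View pics/s18.png

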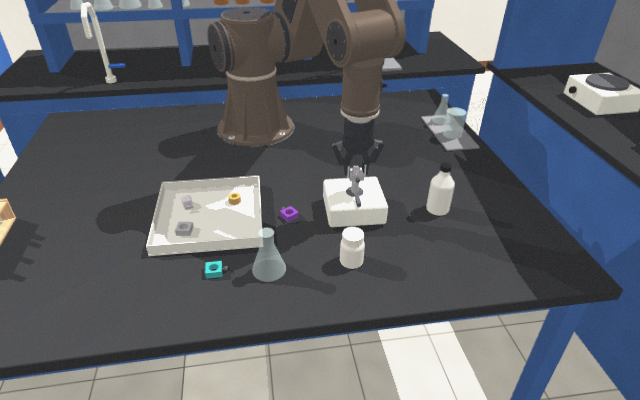

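```bash
python3 - <<'E'
from h import *
s=robot.state(); print(s['time'],s['eef_pos'],s['ft_force'],abs(s['joint_velocities']).max(),s['grip_width'])
# check collar height from wrist: top front edge width -> depth ; side view of shaft top vs model
W='d18.png'; f,ss=load(W); ax=[.565,.2464]
print('pred shaft top side crop',((proj(W,[[*ax,.15],[*ax,.1366]])-[250,190]+.4)*7).round(0))
print(robot.sign_off())
E
```

```text
20.325 [0.56565183 0.24720073 0.11354012] [-1.16929473 -0.83825575 -1.64724041] 0.001012311978876635 0.42662755200583985
pred shaft top side crop [[281. 232.]
 [282. 265.]]
the job is handed in; nothing more can be done
None
```

The job is handed in at about 20.3 s of the 64 s allowed; sign-off gave no verdict.

- **Shaft:** I pinched it across the flat at a yaw of about 43° and turned it 46°. After letting go, the flat measured -4.5° and the index bar -3.5° to -4.1°, so they agree within about 1°. The drive's edge read -2.6°, a spread of about 2° between measurements.
- **Collar:** I took the steel one with the thumbscrew, gripped it at 60 N on its ±y faces and lowered it over the shaft with the screw over the flat. The last pictures show the screw toward the index bar, even gaps left and right in the bore, and the collar in the same place in the fingers since lifting. The tool was within about 0.1° of vertical.
- **Height:** The collar's middle works out at about 128 mm above the bench, against 127 mm for the middle of the flat. I worked this out from the tool height and where the collar sat in the fingers, not from a separate measurement at the end.
- **Forces:** The wrist force at the end was about 2 N, so the collar hangs from the fingers and does not press on the shaft. The highest reading I saw was about 9 N, when gripping the collar in the tray.
- **Bystanders:** The flask, jar and wash bottle stand at the same pixels in the scene picture as at the start.

**One disagreement:** the fingertips sat about 20 mm farther back than the given 14 mm ahead of the TCP. My first trial close therefore passed above the collar without touching it, so I went lower while watching the force and then gripped it.

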